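# Tighten the warmer's tapered filler plug snug with its square key

## Task

The water jacket of the bench warmer has been topped up and its tapered filler plug only started by hand. Take the blue square key from its wooden block, put it into the plug's square socket and turn clockwise until the plug goes snug, firmly but without forcing it, since an overtightened taper cracks the port; there is no fixed number of turns. Then stand the key back in its hole in the block and leave everything else where it is.

Things in the scene. Friction and masses are not known exactly. Their poses are not given: they have to be found in the camera images.
- warmer: Bench-top water-jacketed warmer: brushed metal box 240 mm deep (x), 300 mm wide (y), top deck 100 mm high, fixed to the table, a shallow steel bowl let into the deck. Origin: centre of its underside; its front with the black dial panel faces its -x side, towards the robot.
- filler_port: Brass filler port: round boss, 45 mm across, 14 mm above the warmer's deck near its front right corner. Origin: on the boss's axis at deck height. The plug's taper bites in it after some 0.7 to 2.4 rad of turning, different each time and not to be seen; from there the plug's turning moment back grows by about 0.4 Nm a rad. 0.1 to 0.2 Nm is snug; near 0.3 Nm the port cracks.
- plug: Steel tapered plug, 27 mm across, in the brass port; its top face stands about 6 mm above the boss, 120 mm above the table. Origin: centre of the top face, z up. Clockwise from above (yaw falling) screws it in, 2 mm down a turn. It drags with about 0.25 Nm while turning; at rest, 0.2 s after a step of 0.1 rad or more, all but about 0.05 Nm of this has faded and the taper's push back remains.
- key: Loose square key, 0.22 kg, 102 mm long, upright in the block's middle hole at the start, any yaw. Origin: centre of its lower tip, z up along it. Square steel shank 12 mm wide, 34 mm long, tip bevelled over 4 mm; round stem up to 17 mm thick; on top a blue square grip 30 x 30 mm, 28 mm high, centre 88 mm above the tip, sides parallel to the shank's. Stands by itself in the socket when let go.
- key_block: Wooden key block, 66 mm (x) by 130 mm (y), 45 mm high, fixed. Origin: centre of its underside. The key's hole is in the middle; 42 mm to either side of it (y) stands a small black-headed key, fixed, 22 mm high above the block.
- key_block_hole0 (a point): Centre of the mouth of the key's hole, in the block's top face: a round hole 20 mm in diameter, 32 mm deep with a flat floor.
- mug: White patterned mug, 95 mm high, a bystander. Origin: centre of its underside.
- jigger: Steel double-ended jigger, 108 mm high, standing, a bystander. Origin: centre of its underside.
- sieve: Wire sieve with a black handle, lying, a bystander. Origin: centre of its underside.
- stick_b: Triangular wooden shaping stick, 105 mm long, lying, a bystander. Origin: centre of its underside.
- plug_socket (a point): Centre of the floor of the square socket in the plug's top face, 14 mm below that face. The socket is 13 mm wide; its sides are square to the plug's x and y axes, so it looks the same every quarter turn. The key has about 0.12 rad of play in it to either side.
Not all that is in view belongs to the job. Leave any orange look-alike of the key alone.

How it is judged (in metres and radians):
On the way, in this order (a step that is already met when the one before it is completed fails the run):
1. the key's tip is at least 8 mm down in the plug's square socket (z of key in the frame of plug below -0.008 m and horizontal distance between key and plug below 0.004 m), for 0.2 s.
2. the plug has been tightened with the key in its socket until the taper bears in the port (all of step 1 and contact force between plug and filler_port above 10 N), for 0.2 s.
At the end, for the whole second after the job is handed in: The plug has been left snug (its taper bears in the port with 10 to 42 N), and the key stands at rest and upright in its hole in the block again: tip within 6 mm of the hole's axis and at least 25 mm down in it, leaning less than 0.15 rad (contact force between plug and filler_port between 10 and 42 N and horizontal distance between key and key_block_hole0 below 0.006 m and z of key in the frame of key_block_hole0 below -0.025 m and angle between key's own z axis and vertical below 0.15 rad and linear speed of key below 0.02 m/s); the robot touches nothing.
It fails at once if the plug is overtightened: the taper bears in the port with more than 42 N (contact force between plug and filler_port above 42 N).
It fails at once if the mug, the jigger, the sieve or the wooden stick is pushed more than 30 mm (distance of any of mug, jigger, sieve, stick_b from where it was at the start of the episode above 0.03 m).
It also fails if it takes over 72 s, if anything falls off the work surface, if the arm or the gripper's body presses on something with over 40 N, if the wrist force passes 120 N, or if a joint passes its speed limit or range.

## Robot

A 6-joint arm with a two-finger parallel gripper is mounted at the origin on a cart in front of the work surface, level with it; the furniture and walls round the work are solid. World frame = base frame: x ahead of the robot, y to its left, z up, the work surface at z = 0. Lengths are in m, angles in degrees, forces in N, time in s.
With the tool pointing down it reaches from about 0.25 to 0.725 m from the base axis. Payload 9.7 kg.
Tool frame: the origin (TCP) lies midway between the tips of the shut fingers; the grasp point (between the pads) lies 19 mm behind it (bot.pinch_z is the distance from the TCP to the grasp point, in m); z points along the fingers, x is the direction in which the jaws open and shut, and the axes are right-handed (so a half turn about z gives the same grasp; the last joint's range is limited). The gripper opens to 85 mm and grips with 20 to 120 N. Pads are 22 mm wide; open, the fingers measure 114 mm over their backs; the gripper's body (76 mm by 85 mm) begins 54 mm behind the grasp point. The pads swing forward as they close: fully open they stand 13 mm farther back than shut.
Start: joints at [72.938, 4.979, 10.078, 95.1, 0, 90], TCP at [0.161, 0.526, 0.231] pointing down, gripper open.
Joint ranges: [-179.16, 179.16], [-48.56, 103.87], [-65.8, 70.77], [-126.05, 130.52], [-82.76, 87.17], [-180, 180]. Speed limits (degrees/s): [127.2, 127.2, 147.25, 180, 180, 180].

## Interface

Orientations are given as [roll, pitch, yaw] about the fixed x, y, z axes, in that order (R = Rz(yaw) Ry(pitch) Rx(roll)).
In Python, from workcell import bot gives the robot as it stands. The module is installed in compiled form; this text tells all that it offers.
- The arm moves only by the shell command python3 -m pendant 'ROWS' [FORCE]. ROWS is JSON, a list of rows, each a list of 7 numbers: the shift along the tool's x, y, z scaled (see below), then the turn, a rotation vector about the tool's x, y, z scaled (see below), then the closure, from 0 (fully open) to 1 (shut). In form: [[tx, ty, tz, wx, wy, wz, jaw], ...]. A call has 1 to 12 rows; each row shifts and turns the pose as measured when the row begins, along the tool's axes as they then stand; what a row does not reach is not made up. The controller multiplies each number of a shift by 0.25 m and each number of a turn by pi rad. A row lasts 1/10 s, in which the tool goes at most 50 mm and 8.59 degrees, less where a joint would pass 70% of its speed; a pose out of reach is approached as far as the arm can. A call with a number of a shift or a turn outside -1 to 1 is refused whole. A call with a gripper value outside its range is refused whole. The fingers move at their own pace and stop on an object; FORCE is the grip in N (left out, the last holds). Time passes only in rows, so rows that do not move let the fingers close. It gives the time, the measured TCP pose, the force and the opening at its end, in the units of the state.
- bot.get_obs(): the state, without advancing time (a new reading comes with each control period).
- bot.camera(name): name is "scene" or "top"; returns the picture (420x560x3 uint8, red, green, blue); there is no depth.
- bot.calibration(name): a dict with "intrinsics" (3x3 intrinsics, pixels), "xyz" and "attitude" of the camera in the world. Camera axes: x right, y up, looking along -z (the intrinsics and any distortion apply to the point x, -y, -z); pixel columns grow to the right and rows downward; lengths in m; the calibration is good to about 2 mm. A picture is of the moment at which its call begins. calibration takes no time and is no camera call.
- bot.job_done(): hands the job in, once; it reports no verdict.
The state is a dict: "time": time; "q": joint angles; "qd": joint speeds; "joint_efforts": joint torques, N m; "ee_pos": TCP position; "tcp_rot": TCP orientation; "wrist_force": force on the tool from outside, world axes, zero at the start; "torque": the same for the moment, N m; "opening": finger opening in m.
Only numpy, scipy, OpenCV 4.12 (cv2) and the standard library are available. Lean on these libraries where they do the work, as an engineer would, in place of code of your own. Each camera call takes 0.05 s, during which the arm holds its last target.

## Working session

There is one attempt and no reset: what is moved stays moved. The work goes in short steps, Python scripts to look and compute and a shell command to move; the robot and the scene stay as the last step left them, time stands still between calls to the robot, and variables do not carry over. Pictures are saved under pics/ and viewed, and the job is handed in when it is done.

```bash
ls; mkdir -p pics; python3 - <<'E'
from workcell import bot
import cv2
o=bot.get_obs(); print(o)
print(bot.pinch_z)
for n in("scene","top"):
    im=bot.camera(n); cv2.imwrite(f"pics/{n}0.png",im[:,:,::-1]); print(bot.calibration(n))
E
```

```text
pics
{'time': 0.0, 'q': array([ 7.29382448e+01,  5.01244206e+00,  1.00337789e+01,  9.50991978e+01,
       -9.23632877e-04,  9.00007776e+01]), 'qd': array([ 0.00456099, -0.03110771, -0.00470583,  0.03710262, -0.01216961,
        0.088274  ]), 'joint_efforts': array([ 1.64952984e-03, -5.20392752e+01,  4.64794850e+01,  1.65844196e-02,
        8.96226538e-05,  2.61997417e-05]), 'ee_pos': array([0.1613084 , 0.52557357, 0.23056414]), 'tcp_rot': array([1.79999075e+02, 7.78609222e-02, 7.29374671e+01]), 'wrist_force': array([-0.85236989,  0.29327502, -0.23934707]), 'torque': array([-0.00147166, -0.00835714, -0.00042612]), 'opening': 0.08538424840456114}
0.0187
{'intrinsics': array([[505.54067405,   0.        , 282.86942594],
       [  0.        , 505.54067405, 215.02786215],
       [  0.        ,   0.        ,   1.        ]]), 'xyz': array([-0.14642157, -0.9650208 ,  0.73158896]), 'attitude': array([ 58.84080782,  -1.17784755, -41.97520644])}
{'intrinsics': array([[421.40233608,   0.        , 276.07161136],
       [  0.        , 421.40233608, 208.7251792 ],
       [  0.        ,   0.        ,   1.        ]]), 'xyz': array([ 0.41474189, -0.18177886,  1.448173  ]), 'attitude': array([  6.59193659,  -0.15380251, -90.21043383])}
```

View pics/scene0.png

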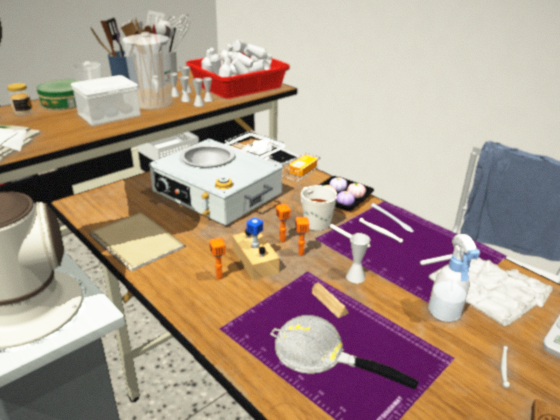

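View pics/top0.png

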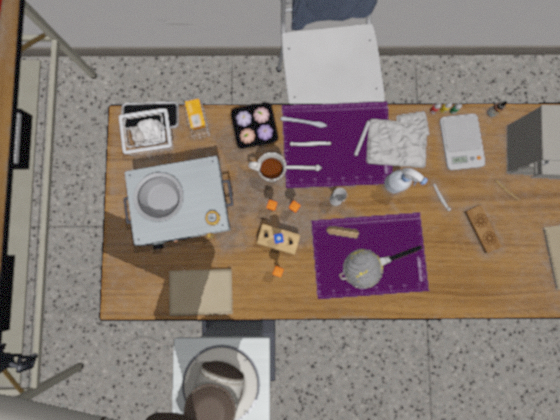

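```bash
cat > h.py <<'E'
import numpy as np, cv2
from scipy.spatial.transform import Rotation as R
from workcell import bot
def cam(n):
    c=bot.calibration(n); return c['intrinsics'],c['xyz'],R.from_euler('xyz',c['attitude'],degrees=True).as_matrix()
def proj(n,p):
    K,t,A=cam(n); v=A.T@(np.array(p,float)-t); v=v*[1,-1,-1]; u=K@v; return u[:2]/u[2]
def unproj(n,px,z):
    K,t,A=cam(n); d=A@(np.linalg.inv(K)@[px[0],px[1],1]*np.array([1,-1,-1])); return t+d*(z-t[2])/d[2]
def shot(n,name,box=None,s=1):
    im=bot.camera(n)[:,:,::-1]
    cv2.imwrite(f"pics/{name}_full.png",im)
    if box: 
        x0,y0,x1,y1=box; im=cv2.resize(im[y0:y1,x0:x1],None,fx=s,fy=s,interpolation=cv2.INTER_CUBIC)
    cv2.imwrite(f"pics/{name}.png",im)
def crop(src,name,box,s):
    im=cv2.imread(f"pics/{src}.png"); x0,y0,x1,y1=box
    cv2.imwrite(f"pics/{name}.png",cv2.resize(im[y0:y1,x0:x1],None,fx=s,fy=s,interpolation=cv2.INTER_CUBIC))
E
python3 - <<'E'
from h import *
for n in("scene","top"): print(n,proj(n,[.161,.526,.231]),proj(n,[0,0,0]),proj(n,[.3,0,0]))
crop("top0","t1",(190,180,310,290),6)
crop("scene0","s1",(190,160,330,290),5.5)
E
```

```text
scene [ -3.40463212 117.55407594] [ 22.4270513  306.92609363] [149.43059742 253.49580342]
top [ 22.00621802 349.74777399] [220.26315061 384.15998575] [221.28606503 291.78224341]
```

View pics/t1.png

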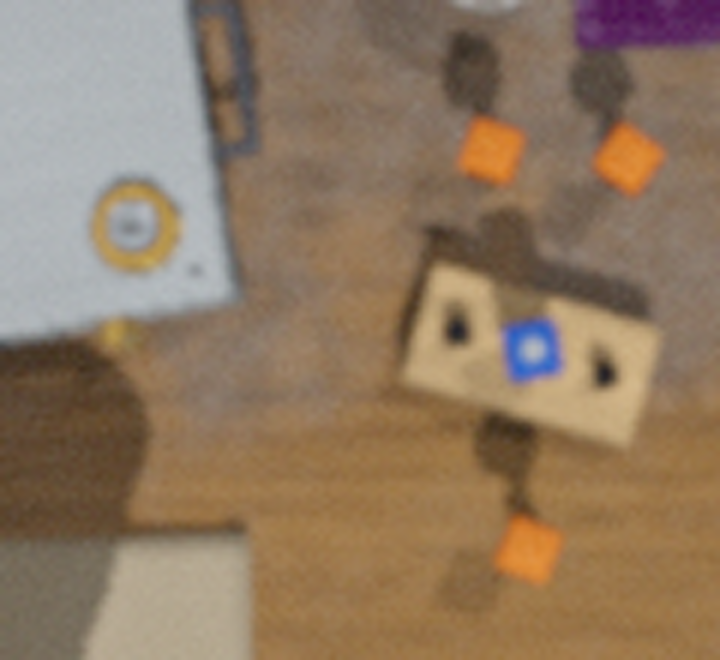

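View pics/s1.png

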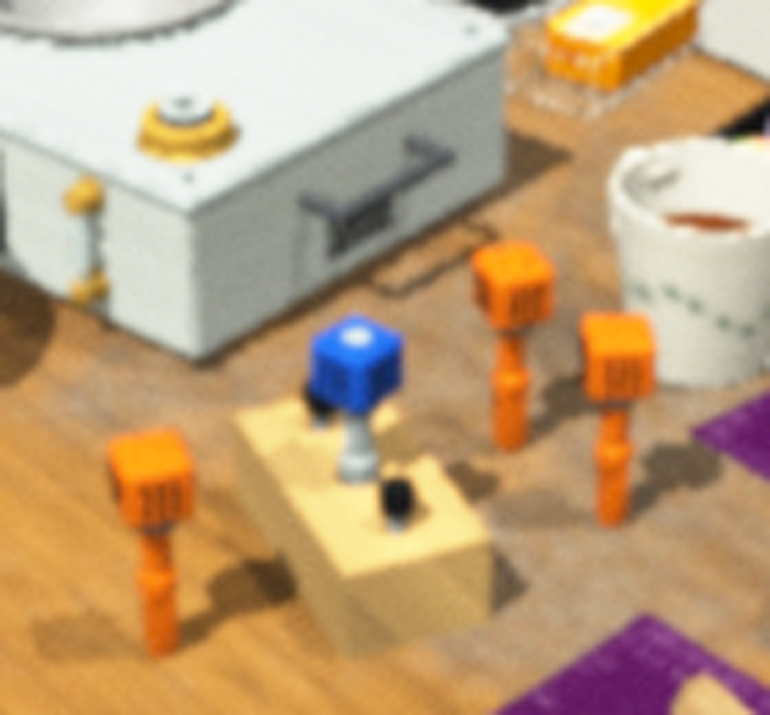

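```bash
python3 - <<'E'
from h import *
for n in("scene","top"):
    im=np.mean([bot.camera(n).astype(float) for _ in range(5)],0).astype(np.uint8)[:,:,::-1]
    cv2.imwrite(f"pics/{n}avg.png",im)
crop("topavg","tp",(196,203,228,235),18)
crop("sceneavg","sp",(208,170,240,194),22)
crop("topavg","tk",(256,218,304,260),14)
crop("sceneavg","sk",(228,212,284,280),9)
for s,ss in(("topavg","top"),("sceneavg","scene")):
    im=cv2.imread(f"pics/{s}.png").astype(int); b,g,r=im[...,0],im[...,1],im[...,2]
    m=((b>r+60)&(b>g+40)); m=m.astype(np.uint8)
    nn,l,st,c=cv2.connectedComponentsWithStats(m)
    for i in range(1,nn):
        if st[i][4]>20: print(s,st[i],c[i])
print(bot.get_obs()['time'])
E
```

```text
topavg [274 234   9   9  59] [278.10169492 237.86440678]
sceneavg [247 218  16  17 205] [254.         225.83414634]
0.6
```

View pics/tp.png

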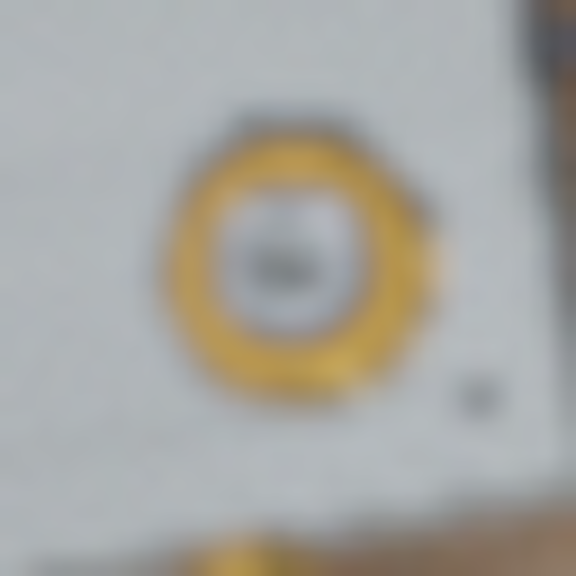

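View pics/sp.png

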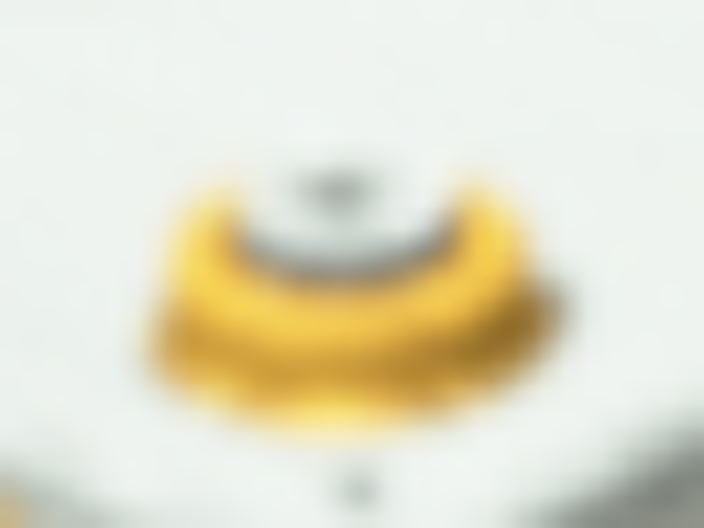

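View pics/tk.png

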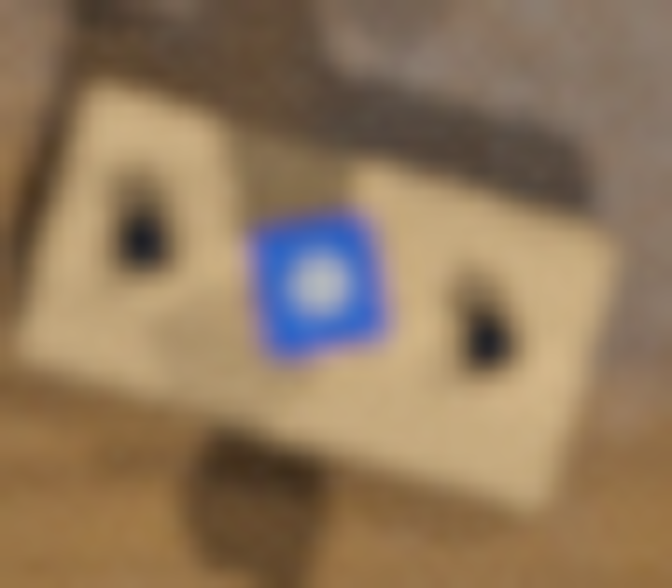

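View pics/sk.png

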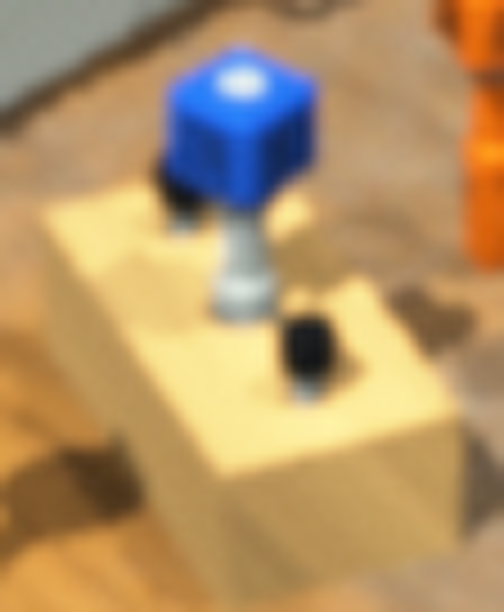

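```bash
cat >> h.py <<'E'
def tri(pt,ps):
    A=[];b=[]
    for n,p in(("top",pt),("scene",ps)):
        K,t,Rm=cam(n); d=Rm@(np.linalg.inv(K)@[p[0],p[1],1]*np.array([1,-1,-1])); d/=np.linalg.norm(d)
        P=np.eye(3)-np.outer(d,d); A.append(P); b.append(P@t)
    x=np.linalg.solve(A[0]+A[1],b[0]+b[1]); return x, proj("top",x)-pt, proj("scene",x)-ps
E
python3 - <<'E'
from h import *
np.set_printoptions(precision=4,suppress=True)
T=lambda u,v:(256+(u+.5)/14-.5,218+(v+.5)/14-.5)
S=lambda u,v:(228+(u+.5)/9-.5,212+(v+.5)/9-.5)
print("grip top",unproj("top",T(319,284),.116),unproj("scene",S(240,82),.116),tri(T(319,284),S(240,82)))
g=[unproj("top",T(*c),.115) for c in((248,232),(362,210),(388,335),(278,358))]
for i in range(4):
    d=g[(i+1)%4]-g[i]; print(np.linalg.norm(d),np.degrees(np.arctan2(d[1],d[0]))%90)
c=[unproj("top",T(*c),.045) for c in((92,78),(622,240),(545,512),(18,350))]
print("block ctr",np.mean(c,0))
for i in range(4):
    d=c[(i+1)%4]-c[i]; print(np.linalg.norm(d),np.degrees(np.arctan2(d[1],d[0]))%90)
c=[unproj("scene",S(*c),.045) for c in((42,210),(228,475),(462,410))]
print("block ctr scene",(c[0]+c[2])/2,[np.linalg.norm(c[1]-c[0]),np.linalg.norm(c[1]-c[2])],c)
tp=(196+290.5/18-.5,203+262.5/18-.5)
for u in (340,350):
  sp=(208+(u+.5)/22-.5,170+192.5/22-.5)
  print("plug",unproj("top",tp,.12),unproj("scene",sp,.12),tri(tp,sp))
for p in((272,205),(294.3,206),(278,271.5)): print("orange",unproj("top",p,.1))
# orange bottom from scene
E
```

```text
grip top [ 0.4762 -0.1927  0.116 ] [ 0.4766 -0.1926  0.116 ] (array([ 0.4763, -0.1928,  0.1162]), array([ 0.0275, -0.0364]), array([-0.0624,  0.0037]))
0.026237109932078628 10.7190184137593
0.028780803473604784 11.459285074148681
0.02533424328601529 11.57331782567411
0.029184104404345747 13.22792086991936
block ctr [ 0.477  -0.1932  0.045 ]
0.1319253009637436 72.77873827162487
0.06694868903147334 73.6300908152813
0.13054110791525905 72.77264982885877
0.06696969322342602 74.81446483618161
block ctr scene [ 0.4782 -0.1919  0.045 ] [np.float64(0.13165230364696992), np.float64(0.06541797684268437)] [array([ 0.4653, -0.1201,  0.045 ]), array([ 0.4281, -0.2464,  0.045 ]), array([ 0.4911, -0.2637,  0.045 ])]
plug [0.5423 0.0181 0.12  ] [0.5439 0.0204 0.12  ] (array([0.5421, 0.0178, 0.1216]), array([-0.0005,  0.0007]), array([ 0.001, -0.   ]))
plug [0.5423 0.0181 0.12  ] [0.5448 0.0196 0.12  ] (array([0.5426, 0.0175, 0.1215]), array([ 0.1108, -0.1525]), array([-0.226,  0.006]))
orange [ 0.5827 -0.1729  0.1   ]
orange [ 0.5792 -0.2448  0.1   ]
orange [ 0.3704 -0.1913  0.1   ]
```

```bash
python3 -m pendant '[[0,0,0,0,0,-0.04,0]]' 60; python3 - <<'E'
from h import *
print(bot.get_obs()['q'])
for s,n,(x0,y0,x1,y1) in(("topavg","tp2",(202,208,222,228)),("sceneavg","sp2",(214,172,234,187))):
    im=cv2.imread(f"pics/{s}.png")[y0:y1,x0:x1]
    g=im.max(2).astype(float); print(g.astype(int)[4:14,2:16])
    g=np.clip((g-100)/(255-100)*255,0,255).astype(np.uint8)
    cv2.imwrite(f"pics/{n}.png",cv2.resize(g,None,fx=28,fy=28,interpolation=cv2.INTER_LANCZOS4))
E
```

```text
time: 0.7
ee_pos: [0.1614, 0.5258, 0.2313]
tcp_rot: [180.0, -0.0, 80.2]
wrist_force: [0.1, 0.5, -0.6]
opening: 0.0854
[7.29375324e+01 4.97815194e+00 1.00801143e+01 9.50981697e+01
 3.01696629e-04 8.27550063e+01]
[[183 177 155 152 163 173 177 180 183 180 174 168 161 158]
 [183 168 155 165 179 176 167 164 166 168 171 173 171 161]
 [180 163 163 175 179 174 167 164 168 176 174 169 172 170]
 [175 166 171 173 171 170 171 168 174 184 184 165 168 178]
 [168 167 177 171 163 165 161 160 165 174 181 161 165 178]
 [165 168 180 170 158 159 145 139 145 159 172 160 160 178]
 [163 168 179 172 159 160 147 139 139 153 168 155 159 178]
 [168 169 180 173 163 165 163 161 164 168 164 150 163 180]
 [171 170 177 180 172 160 161 170 172 166 151 157 175 183]
 [179 170 173 181 179 168 154 151 152 153 160 174 183 181]]
[[243 243 243 243 243 244 244 242 241 243 243 244 244 243]
 [242 241 239 241 239 235 231 224 227 234 240 244 241 239]
 [240 242 239 236 233 218 195 182 200 225 237 242 236 238]
 [241 242 233 229 233 225 206 194 209 228 236 230 215 235]
 [244 239 213 200 220 225 222 213 217 222 221 190 179 232]
 [245 239 209 172 174 187 190 191 185 173 159 151 185 235]
 [244 244 233 208 185 163 155 157 153 156 174 204 228 238]
 [235 242 244 240 233 219 212 211 210 214 226 237 240 232]
 [214 228 238 241 242 241 240 239 237 235 231 230 224 198]
 [202 209 216 224 231 234 233 231 228 220 205 190 178 160]]
```

View pics/tp2.png

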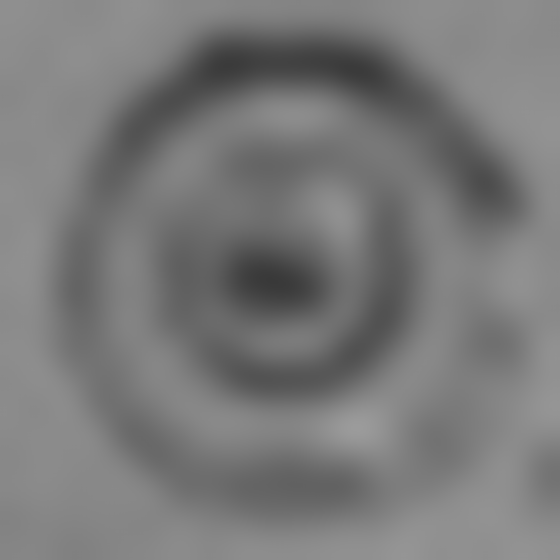

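View pics/sp2.png

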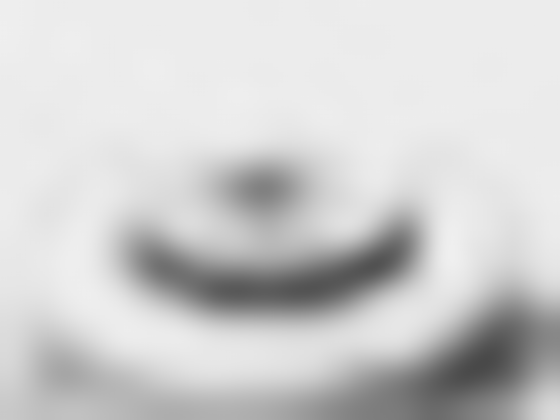

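```bash
python3 -m pendant '[[-0.154,0.102,0,0,0,0,0],[-0.154,0.102,0,0,0,0,0],[-0.154,0.102,0,0,0,0,0],[-0.154,0.102,0,0,0,0,0],[-0.154,0.102,0,0,0,0,0],[-0.154,0.102,0,0,0,0,0],[-0.154,0.102,0,0,0,0,0],[-0.154,0.102,0,0,0,0,0],[-0.154,0.102,0,0,0,0,0]]' && python3 -m pendant '[[-0.154,0.102,0,0,0,0,0],[-0.154,0.102,0,0,0,0,0],[-0.154,0.102,0,0,0,0,0],[-0.154,0.102,0,0,0,0,0],[-0.154,0.102,0,0,0,0,0],[-0.154,0.102,0,0,0,0,0],[-0.154,0.102,0,0,0,0,0],[-0.154,0.102,0,0,0,0,0]]' && python3 -m pendant '[[0,0,0,0,0,-0.0477,0],[0,0,0,0,0,-0.0477,0],[0,0,0,0,0,-0.0477,0],[0,0,0,0,0,-0.0477,0],[0,0,0,0,0,-0.0477,0],[0,0,0,0,0,-0.0477,0],[0,0,0,0,0,-0.0477,0],[0,0,0,0,0,-0.0477,0],[0,0,0,0,0,-0.0477,0],[0,0,0,0,0,-0.0477,0],[0,0,0,0,0,-0.0477,0],[0,0,0,0,0,-0.0477,0]]'
```

```text
time: 1.6
ee_pos: [0.333, 0.137, 0.2296]
tcp_rot: [179.8, 0.0, 81.0]
wrist_force: [1.5, 1.3, 0.2]
opening: 0.0854
time: 2.4
ee_pos: [0.4893, -0.216, 0.2331]
tcp_rot: [179.4, -0.1, 80.9]
wrist_force: [-0.2, 0.5, 0.9]
opening: 0.085
time: 3.6
ee_pos: [0.4904, -0.2232, 0.2296]
tcp_rot: [180.0, 0.4, -175.8]
wrist_force: [0.3, -0.6, 0.1]
opening: 0.0852
```

```bash
cat >> h.py <<'E'
def plan(p,yaw=None):
    o=bot.get_obs(); Rm=R.from_euler('xyz',o['tcp_rot'],degrees=True)
    d=Rm.inv().apply(np.array(p)-o['ee_pos'])/.25
    print("t",round(o['time'],2),"pos",o['ee_pos'].round(4),"rot",o['tcp_rot'].round(2),"F",o['wrist_force'].round(1),"M",o['torque'].round(3),"op",round(o['opening'],4),"q6",o['q'][5].round(1))
    print("shift units",d.round(4))
    if yaw is not None:
        w=(Rm.inv()*R.from_euler('xyz',[180,0,yaw],degrees=True)).as_rotvec()/np.pi; print("turn units",w.round(4))
E
python3 -m pendant '[[0,0,0,0,0,-0.0417,0]]'; python3 -c "
from h import *
plan([.4763,-.1928,.13],191.7)"
```

```text
time: 3.7
ee_pos: [0.4904, -0.2232, 0.2296]
tcp_rot: [-180.0, 0.4, -167.9]
wrist_force: [-0.4, -0.5, -0.6]
opening: 0.0855
t 3.7 pos [ 0.4904 -0.2232  0.2296] rot [-179.96    0.41 -167.92] F [-0.4 -0.5 -0.6] M [ 0.043 -0.023  0.009] op 0.0855 q6 -126.7
shift units [0.0327 0.1309 0.3981]
turn units [-0.0002  0.0023  0.0021]
```

```bash
python3 -m pendant '[[0.033,0.131,0,0,0.002,0.002,0],[0,0,0.15,0,0,0,0],[0,0,0.15,0,0,0,0],[0,0,0.1,0,0,0,0],[0,0,0,0,0,0,0]]'; python3 -c "
from h import *
plan([.4763,-.1928,.08],191.7)
shot('top','a1',(230,190,330,290),6)
shot('scene','a2',(190,120,330,280),4)"
```

```text
time: 4.2
ee_pos: [0.4758, -0.1921, 0.1276]
tcp_rot: [-179.8, 0.2, -167.9]
wrist_force: [0.4, -0.3, -0.1]
opening: 0.0859
t 4.2 pos [ 0.4758 -0.1921  0.1276] rot [-179.85    0.2  -167.93] F [ 0.4 -0.3 -0.1] M [-0.03   0.022 -0.018] op 0.0859 q6 -124.0
shift units [-0.0006 -0.0027  0.1905]
turn units [-0.0008  0.0011  0.0021]
```

View pics/a2.png

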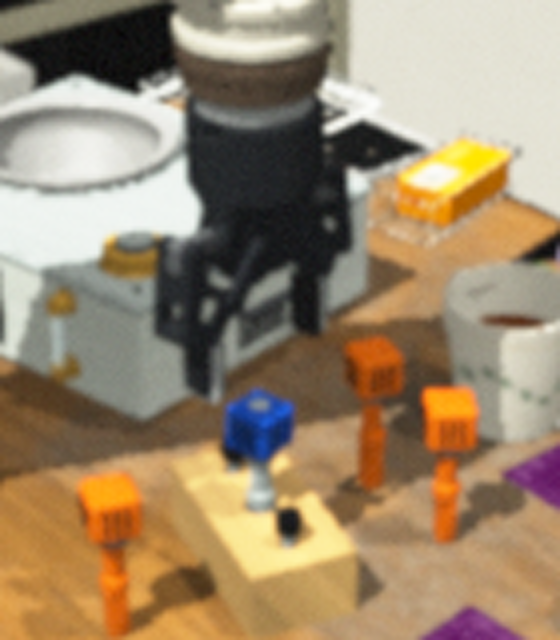

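View pics/a1.png

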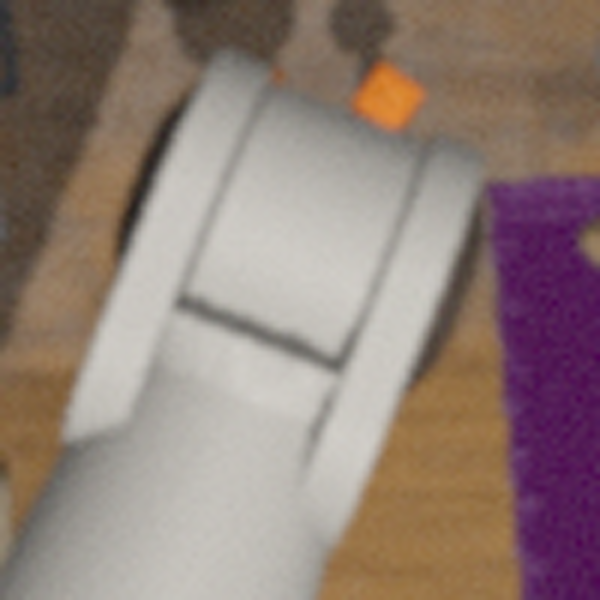

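```bash
python3 -m pendant '[[0,-0.003,0.1,-0.001,0.001,0.002,0],[0,0,0.1,0,0,0,0],[0,0,0,0,0,0,0]]'; python3 -c "
from h import *
plan([.4763,-.1928,.08],191.7)
shot('scene','a3',(200,130,320,270),4)"
```

```text
time: 4.6
ee_pos: [0.4811, -0.1952, 0.0869]
tcp_rot: [-179.6, 0.7, -168.3]
wrist_force: [0.2, 0.7, 0.3]
opening: 0.0852
t 4.6 pos [ 0.4811 -0.1952  0.0869] rot [-179.6     0.67 -168.33] F [0.2 0.7 0.3] M [ 0.009 -0.01   0.066] op 0.0852 q6 -123.8
shift units [0.0171 0.0134 0.0275]
turn units [-0.0022  0.0037 -0.0002]
```

View pics/a3.png

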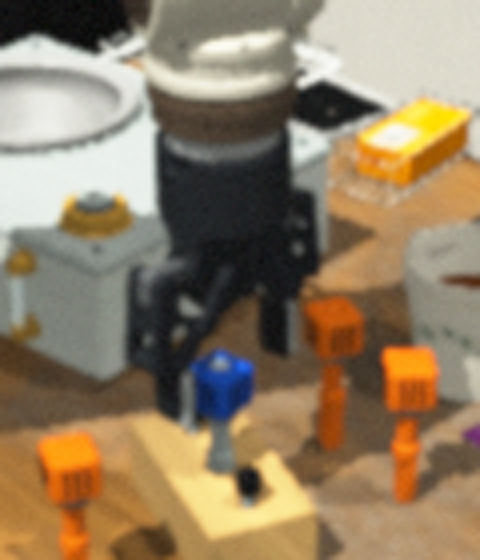

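```bash
python3 -m pendant '[[0.017,0.013,0.028,-0.002,0.004,0,0],[0,0,0,0,0,0,0]]'; python3 -c "
from h import *
plan([.4763,-.1928,.08],191.7)"
```

```text
time: 4.85
ee_pos: [0.4783, -0.1937, 0.0854]
tcp_rot: [-179.8, 0.2, -168.3]
wrist_force: [0.3, -0.5, 0.1]
opening: 0.0852
t 4.85 pos [ 0.4783 -0.1937  0.0854] rot [-179.76    0.22 -168.34] F [ 0.3 -0.5  0.1] M [0.001 0.006 0.056] op 0.0852 q6 -123.7
shift units [0.0072 0.0054 0.0214]
turn units [-0.0013  0.0012 -0.0002]
```

```bash
python3 -m pendant '[[0.01,0.007,0.03,-0.002,0.002,0,0],[0.002,0.001,0.01,0,0,0,0]]'; python3 -c "
from h import *
plan([.4763,-.1928,.08],191.7)"
```

```text
time: 5.05
ee_pos: [0.4759, -0.1927, 0.077]
tcp_rot: [179.9, -0.0, -168.3]
wrist_force: [-0.4, 0.4, 0.1]
opening: 0.0853
t 5.05 pos [ 0.4759 -0.1927  0.077 ] rot [ 1.7995e+02 -2.0000e-02 -1.6833e+02] F [-0.4  0.4  0.1] M [ 0.012 -0.062 -0.001] op 0.0853 q6 -123.7
shift units [-0.0016 -0.0007 -0.0121]
turn units [ 0.0003 -0.0001 -0.0002]
```

Well placed; close on the grip.

```bash
python3 -m pendant '[[0,0,0,0,0,0,1],[0,0,0,0,0,0,1],[0,0,0,0,0,0,1],[0,0,0,0,0,0,1],[0,0,0,0,0,0,1],[0,0,0,0,0,0,1],[0,0,0,0,0,0,1],[0,0,0,0,0,0,1]]' 100; python3 -c "
from h import *
plan([.4763,-.1928,.08],191.7)
shot('scene','a4',(200,130,320,270),4)"
```

```text
time: 5.85
ee_pos: [0.4761, -0.1928, 0.0774]
tcp_rot: [180.0, 0.0, -168.3]
wrist_force: [1.2, -0.1, 0.8]
opening: 0.0291
t 5.85 pos [ 0.4761 -0.1928  0.0774] rot [ 1.7997e+02  3.0000e-02 -1.6833e+02] F [ 1.2 -0.1  0.8] M [-0.002 -0.091  0.025] op 0.0291 q6 -123.7
shift units [-0.0006 -0.0002 -0.0103]
turn units [ 0.0002  0.0002 -0.0002]
```

View pics/a4.png

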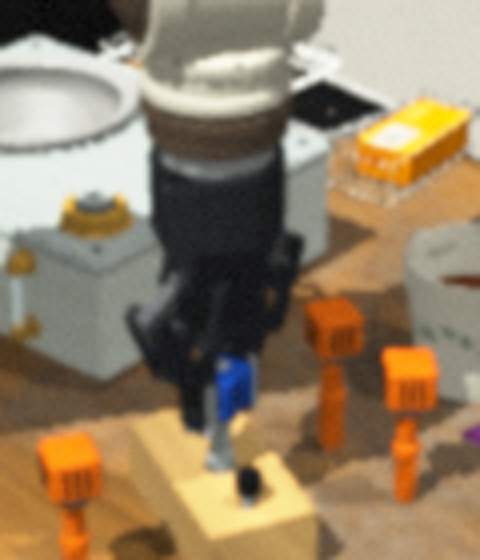

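```bash
python3 -m pendant '[[0,0,-0.05,0,0,0,1],[0,0,-0.1,0,0,0,1],[0,0,-0.15,0,0,0,1],[0,0,-0.15,0,0,0,1],[0,0,-0.1,0,0,0,1]]'; python3 -c "
from h import *
plan([.5425,.018,.215],183)"
```

```text
time: 6.4
ee_pos: [0.4731, -0.1917, 0.2171]
tcp_rot: [179.7, -0.5, -168.3]
wrist_force: [1.2, -0.2, -2.4]
opening: 0.029
t 6.4 pos [ 0.4731 -0.1917  0.2171] rot [ 179.66   -0.45 -168.33] F [ 1.2 -0.2 -2.4] M [-0.063 -0.048  0.033] op 0.029 q6 -123.7
shift units [-0.4414  0.7654  0.0094]
turn units [ 0.0017 -0.0027  0.0482]
```

```bash
python3 -m pendant '[[-0.04,0.07,0,0.001,-0.001,0,1],[-0.08,0.14,0,0,0,0,1],[-0.08,0.14,0,0,0,0,1],[-0.08,0.14,0,0,0,0,1],[-0.08,0.14,0,0,0,0,1],[-0.05,0.09,0,0,0,0,1]]';  python3 -m pendant '[[0,0,0,0,0,0.0477,1]]';python3 -c "
from h import *
plan([.5425,.018,.215],183)"
```

```text
time: 7.0
ee_pos: [0.5395, 0.0083, 0.2271]
tcp_rot: [-179.9, 0.2, -168.8]
wrist_force: [0.7, 0.3, -1.6]
opening: 0.029
time: 7.1
ee_pos: [0.5399, 0.0112, 0.2274]
tcp_rot: [-179.9, 0.2, -177.2]
wrist_force: [-0.5, -0.6, -3.0]
opening: 0.0289
t 7.1 pos [0.5399 0.0112 0.2274] rot [-179.92    0.2  -177.21] F [-0.5 -0.6 -3. ] M [-0.013  0.033  0.019] op 0.0289 q6 -91.6
shift units [-0.0114  0.0267  0.0495]
turn units [-0.0004  0.0011 -0.0012]
```

```bash
python3 -m pendant '[[-0.012,0.027,0.06,0,0.001,-0.001,1],[-0.002,0.004,0.03,0,0,0,1]]'; python3 -c "
from h import *
plan([.5425,.018,.2],183)
shot('scene','b1',(180,100,300,200),6)
shot('top','b2',(160,160,260,260),6)
"
```

```text
time: 7.3
ee_pos: [0.5437, 0.0205, 0.2051]
tcp_rot: [-179.9, 0.1, -176.9]
wrist_force: [-1.1, -0.7, -2.0]
opening: 0.0288
t 7.3 pos [0.5437 0.0205 0.2051] rot [-1.7992e+02  9.0000e-02 -1.7687e+02] F [-1.1 -0.7 -2. ] M [ 0.028 -0.022 -0.014] op 0.0288 q6 -90.9
shift units [ 0.0052 -0.0096  0.0202]
turn units [-0.0004  0.0005  0.0007]
```

View pics/b1.png

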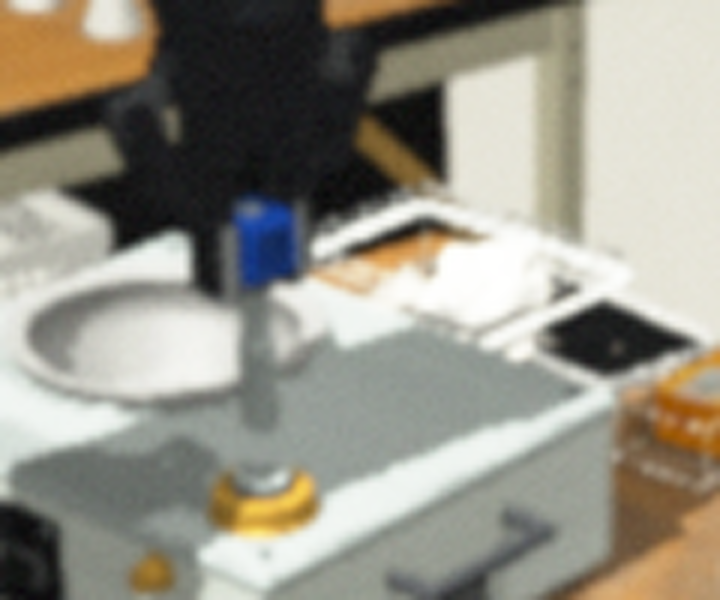

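View pics/b2.png

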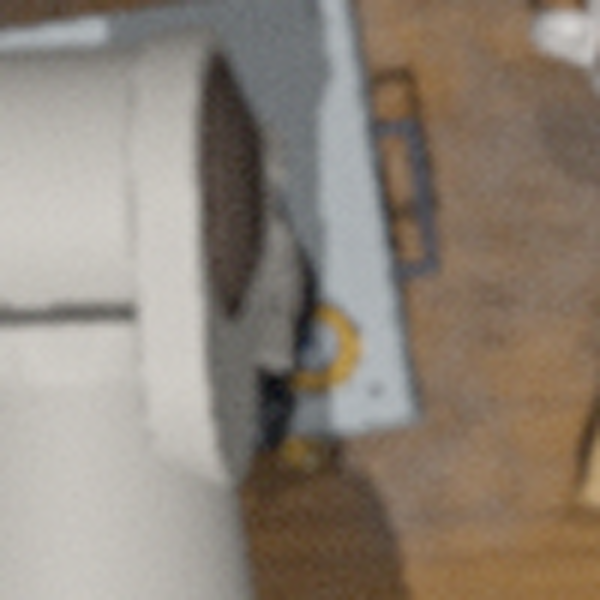

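```bash
python3 -c "
from h import *
c=lambda p:((p-[180,100]+.5)*6).round(1)
for z in(.1407,.17,.2): print(z,c(proj('scene',[.5437,.0205,z])))
print(c(proj('scene',[.5425,.018,.12])))
crop('b1_full','b3',(208,130,244,194),11)
"
```

```text
0.1407 [258.4 430.2]
0.17 [255.6 369.2]
0.2 [252.7 305.2]
[261.5 475.3]
```

View pics/b3.png

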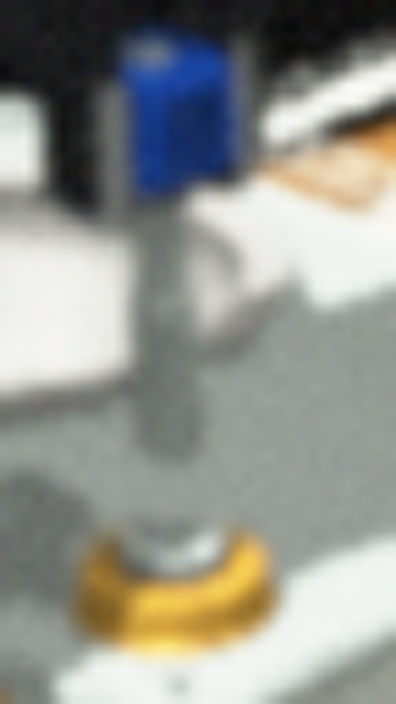

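```bash
python3 -m pendant '[[0.005,-0.009,0.035,0,0,0,1],[0,0,0.02,0,0,0,1]]'; python3 -c "
from h import *
plan([.5425,.0185,.186],183)"
```

```text
time: 7.6
ee_pos: [0.5419, 0.0162, 0.191]
tcp_rot: [-179.9, 0.1, -176.9]
wrist_force: [-0.7, -0.8, -2.1]
opening: 0.0293
t 7.6 pos [0.5419 0.0162 0.191 ] rot [-1.7989e+02  8.0000e-02 -1.7685e+02] F [-0.7 -0.8 -2.1] M [-0.044 -0.015  0.013] op 0.0293 q6 -91.4
shift units [-0.003   0.0093  0.0201]
turn units [-0.0006  0.0005  0.0008]
```

```bash
python3 -m pendant '[[-0.002,0.007,0.012,0,0,0,1],[0,0.002,0.006,0,0,0,1]]'; python3 -c "
from h import *
plan([.5425,.0185,.184],183)"
```

```text
time: 7.8
ee_pos: [0.5418, 0.0176, 0.1856]
tcp_rot: [-179.9, 0.0, -176.9]
wrist_force: [-0.4, -0.2, -2.1]
opening: 0.0289
t 7.8 pos [0.5418 0.0176 0.1856] rot [-1.7989e+02  4.0000e-02 -1.7689e+02] F [-0.4 -0.2 -2.1] M [ 0.001 -0.031  0.023] op 0.0289 q6 -91.2
shift units [-0.0028  0.0036  0.0063]
turn units [-0.0006  0.0002  0.0006]
```

```bash
python3 -m pendant '[[-0.003,0.004,0.006,0,0,0,1],[0,0,0.006,0,0,0,1]]';python3 -m pendant '[[0,0,0.006,0,0,0,1],[0,0,0.006,0,0,0,1]]'; python3 -c "
from h import *
plan([.5425,.0185,.184],183)"
```

```text
time: 8.0
ee_pos: [0.5426, 0.0185, 0.1826]
tcp_rot: [-179.9, 0.1, -176.9]
wrist_force: [-0.8, 0.7, -2.4]
opening: 0.029
time: 8.2
ee_pos: [0.5428, 0.0186, 0.1796]
tcp_rot: [-179.9, 0.1, -176.9]
wrist_force: [-0.0, 0.7, -1.6]
opening: 0.029
t 8.2 pos [0.5428 0.0186 0.1796] rot [-1.7990e+02  9.0000e-02 -1.7687e+02] F [-0.   0.7 -1.6] M [ 0.053  0.108 -0.009] op 0.029 q6 -91.1
shift units [ 0.0011 -0.0004 -0.0175]
turn units [-0.0006  0.0005  0.0007]
```

```bash
python3 -m pendant '[[0,0,0.006,0,0,0,1],[0,0,0.006,0,0,0,1]]';python3 -m pendant '[[0,0,0.006,0,0,0,1],[0,0,0.006,0,0,0,1]]'; python3 -c "
from h import *
plan([.5425,.0185,.184],183)
shot('scene','c1',(208,130,244,194),9)"
```

```text
time: 8.4
ee_pos: [0.5427, 0.0187, 0.1766]
tcp_rot: [-179.9, 0.1, -176.9]
wrist_force: [-0.9, -0.5, -1.5]
opening: 0.0286
time: 8.6
ee_pos: [0.5427, 0.0187, 0.1733]
tcp_rot: [-179.9, 0.1, -176.9]
wrist_force: [-0.4, 0.5, -1.6]
opening: 0.0287
t 8.6 pos [0.5427 0.0187 0.1733] rot [-1.7990e+02  1.0000e-01 -1.7686e+02] F [-0.4  0.5 -1.6] M [-0.021  0.082 -0.028] op 0.0287 q6 -91.1
shift units [ 0.0009 -0.0008 -0.0427]
turn units [-0.0006  0.0005  0.0008]
```

View pics/c1.png

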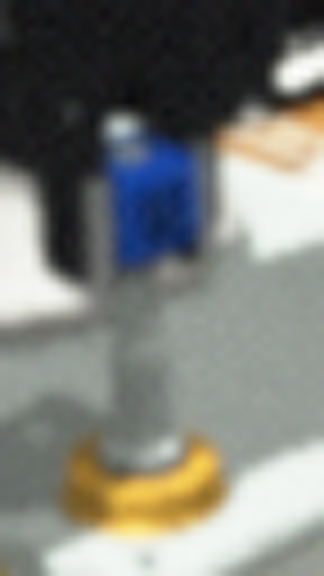

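```bash
cat >> h.py <<'E'
def mom(n=6):
    L=[]
    for i in range(n):
        bot.camera('scene'); o=bot.get_obs(); L.append(np.r_[o['torque'],o['wrist_force']])
    L=np.array(L); o=bot.get_obs()
    print("t",round(o['time'],2),"yaw",o['tcp_rot'].round(2),"pos",o['ee_pos'].round(4),"q6",o['q'][5].round(2),"op",round(o['opening'],4))
    print("Mz",L[:,2].round(3),"mean",L[:,2].mean().round(3),"M",L[:,:3].mean(0).round(3),"F",L[:,3:].mean(0).round(1))
E
python3 -m pendant '[[0,0,0,0,0,0,1],[0,0,0,0,0,0,1]]' 120; python3 -c "
from h import *
mom(8)"
```

```text
time: 8.85
ee_pos: [0.5427, 0.0187, 0.1729]
tcp_rot: [-179.9, 0.1, -176.9]
wrist_force: [-0.2, 0.5, -2.3]
opening: 0.0289
t 9.25 yaw [-1.7990e+02  8.0000e-02 -1.7686e+02] pos [0.5427 0.0187 0.173 ] q6 -91.12 op 0.0289
Mz [-0.011  0.031 -0.028 -0.046  0.     0.05   0.    -0.038] mean -0.005 M [ 0.04   0.029 -0.005] F [-0.   0.2 -2.7]
```

```bash
python3 -m pendant '[[0,0,0,0,0,0.03,1],[0,0,0,0,0,0.03,1]]'; python3 -m pendant '[[0,0,0,0,0,0.03,1],[0,0,0,0,0,0.03,1]]';  python3 -c "
from h import *
mom(8)"
```

```text
time: 9.45
ee_pos: [0.5424, 0.019, 0.173]
tcp_rot: [-180.0, 0.1, 172.1]
wrist_force: [-1.3, 1.0, -1.7]
opening: 0.0288
time: 9.65
ee_pos: [0.5424, 0.0193, 0.1729]
tcp_rot: [-180.0, 0.1, 160.9]
wrist_force: [0.2, -0.2, -2.1]
opening: 0.0286
t 10.05 yaw [-1.7999e+02  5.0000e-02  1.6120e+02] pos [0.5423 0.0192 0.1729] q6 -69.15 op 0.0287
Mz [0.092 0.094 0.03  0.032 0.066 0.064 0.018 0.111] mean 0.063 M [ 0.129 -0.03   0.063] F [-0.2  0.4 -3.2]
```

```bash
python3 -m pendant '[[0,0,0,0,0,0.03,1],[0,0,0,0,0,0.03,1],[0,0,0,0,0,0.03,1]]';  python3 -m pendant '[[0.001,-0.001,0,0,0,0,1],[0,0,0,0,0,0,1]]';  python3 -c "
from h import *
mom(8)"
```

```text
time: 10.35
ee_pos: [0.5423, 0.0195, 0.1729]
tcp_rot: [180.0, 0.0, 144.8]
wrist_force: [0.7, 0.2, -2.4]
opening: 0.0286
time: 10.55
ee_pos: [0.5423, 0.0194, 0.1729]
tcp_rot: [180.0, 0.1, 144.9]
wrist_force: [0.2, -0.1, -2.3]
opening: 0.0289
t 10.95 yaw [1.7996e+02 5.0000e-02 1.4474e+02] pos [0.5422 0.0194 0.1728] q6 -52.69 op 0.029
Mz [0.093 0.092 0.095 0.09  0.155 0.112 0.108 0.105] mean 0.106 M [ 0.176 -0.284  0.106] F [ 1.3  0.7 -3.3]
```

```bash
python3 -m pendant '[[0,0,0,0,0,0.03,1],[0,0,0,0,0,0.03,1]]';  python3 -m pendant '[[0.001,-0.001,0,0,0,0,1],[0,0,0,0,0,0,1]]';  python3 -c "
from h import *
mom(8)"
```

```text
time: 11.15
ee_pos: [0.5423, 0.0196, 0.1728]
tcp_rot: [179.9, 0.0, 133.8]
wrist_force: [0.6, 1.3, -3.3]
opening: 0.0288
time: 11.35
ee_pos: [0.5423, 0.0196, 0.1728]
tcp_rot: [179.9, 0.1, 133.8]
wrist_force: [1.8, -0.2, -3.4]
opening: 0.0286
t 11.75 yaw [1.7992e+02 6.0000e-02 1.3372e+02] pos [0.5422 0.0195 0.1728] q6 -41.66 op 0.029
Mz [0.065 0.155 0.074 0.086 0.117 0.073 0.097 0.076] mean 0.093 M [ 0.199 -0.511  0.093] F [ 2.1  0.5 -4.1]
```

```bash
python3 -m pendant '[[-0.003,0,0,0,0,0.03,1],[-0.001,0,0,0,0,0.03,1]]';  python3 -m pendant '[[0.0,0,0,0,0,0,1],[0,0,0,0,0,0,1]]';  python3 -c "
from h import *
mom(8)"
```

```text
time: 11.95
ee_pos: [0.5424, 0.0195, 0.1728]
tcp_rot: [179.9, -0.1, 122.8]
wrist_force: [0.8, 1.3, -4.5]
opening: 0.0289
time: 12.15
ee_pos: [0.5424, 0.0196, 0.1728]
tcp_rot: [179.9, -0.1, 122.9]
wrist_force: [2.6, 0.3, -4.1]
opening: 0.0289
t 12.55 yaw [ 1.7992e+02 -7.0000e-02  1.2272e+02] pos [0.5423 0.0196 0.1728] q6 -30.71 op 0.0283
Mz [0.144 0.106 0.035 0.116 0.093 0.158 0.116 0.114] mean 0.11 M [ 0.25  -0.467  0.11 ] F [ 1.9  0.8 -4. ]
```

```bash
python3 -m pendant '[[-0.002,0,0.002,0,0,0.03,1],[-0.001,0,0.002,0,0,0.03,1]]';  python3 -m pendant '[[0.0,0,0,0,0,0,1],[0,0,0,0,0,0,1]]';  python3 -c "
from h import *
mom(10)"
```

```text
time: 12.75
ee_pos: [0.5426, 0.0196, 0.1725]
tcp_rot: [179.9, -0.2, 111.8]
wrist_force: [1.0, 2.5, 1.6]
opening: 0.0289
time: 12.95
ee_pos: [0.5425, 0.0196, 0.1727]
tcp_rot: [179.9, -0.2, 111.8]
wrist_force: [1.5, 0.4, -3.5]
opening: 0.0288
t 13.45 yaw [ 1.7988e+02 -1.6000e-01  1.1171e+02] pos [0.5425 0.0196 0.1727] q6 -19.74 op 0.0291
Mz [0.083 0.039 0.137 0.119 0.097 0.084 0.086 0.095 0.072 0.082] mean 0.09 M [ 0.304 -0.364  0.09 ] F [ 1.4  1.1 -3.7]
```

```bash
python3 -m pendant '[[0,0.002,0.001,0,0,0.03,1],[0,0.001,0.001,0,0,0.03,1]]';  python3 -m pendant '[[0.0,0,0,0,0,0,1],[0,0,0,0,0,0,1]]';  python3 -c "
from h import *
mom(10)"
```

```text
time: 13.65
ee_pos: [0.5428, 0.0198, 0.1726]
tcp_rot: [179.9, -0.2, 100.7]
wrist_force: [-0.1, 1.2, -0.7]
opening: 0.0289
time: 13.85
ee_pos: [0.5427, 0.0197, 0.1726]
tcp_rot: [179.9, -0.2, 100.8]
wrist_force: [0.5, 1.4, -3.4]
opening: 0.0288
t 14.35 yaw [ 1.7995e+02 -1.7000e-01  1.0064e+02] pos [0.5427 0.0197 0.1726] q6 -8.65 op 0.0288
Mz [0.062 0.093 0.069 0.071 0.049 0.094 0.061 0.068 0.12  0.113] mean 0.08 M [ 0.27  -0.206  0.08 ] F [ 0.7  1.3 -2.9]
```

```bash
python3 -m pendant '[[0,0.001,0.001,0,0,0.03,1],[0,0.001,0.001,0,0,0.03,1]]';  python3 -m pendant '[[0.0,0,0,0,0,0,1],[0,0,0,0,0,0,1]]';  python3 -c "
from h import *
mom(10)"
```

```text
time: 14.55
ee_pos: [0.543, 0.0198, 0.1725]
tcp_rot: [180.0, -0.2, 89.6]
wrist_force: [-0.7, 1.2, -0.7]
opening: 0.0285
time: 14.75
ee_pos: [0.5429, 0.0198, 0.1725]
tcp_rot: [180.0, -0.2, 89.7]
wrist_force: [0.3, 1.9, -2.3]
opening: 0.0285
t 15.25 yaw [ 1.800e+02 -1.700e-01  8.958e+01] pos [0.5429 0.0198 0.1725] q6 2.42 op 0.0287
Mz [0.108 0.066 0.115 0.092 0.099 0.135 0.169 0.1   0.021 0.129] mean 0.103 M [ 0.28  -0.115  0.103] F [ 0.5  1.1 -2.5]
```

```bash
python3 -m pendant '[[0.002,0,0.001,0,0,0.03,1],[0.001,0,0.001,0,0,0.03,1]]';  python3 -m pendant '[[0.0,0,0,0,0,0,1],[0,0,0,0,0,0,1]]';  python3 -c "
from h import *
mom(10)"
```

```text
time: 15.45
ee_pos: [0.5431, 0.02, 0.1724]
tcp_rot: [180.0, -0.1, 78.6]
wrist_force: [-0.1, 0.6, -0.4]
opening: 0.0287
time: 15.65
ee_pos: [0.5431, 0.02, 0.1725]
tcp_rot: [180.0, -0.1, 78.6]
wrist_force: [0.3, 1.0, -2.5]
opening: 0.029
t 16.15 yaw [ 1.7997e+02 -9.0000e-02  7.8500e+01] pos [0.5431 0.02   0.1725] q6 13.57 op 0.0293
Mz [0.082 0.077 0.065 0.126 0.099 0.066 0.076 0.106 0.082 0.161] mean 0.094 M [ 0.218 -0.082  0.094] F [ 0.4  0.9 -2.3]
```

```bash
python3 -m pendant '[[0.001,0,0.001,0,0,0.03,1],[0.001,0,0.001,0,0,0.03,1]]';  python3 -m pendant '[[0.0,0,0,0,0,0,1],[0,0,0,0,0,0,1]]';  python3 -c "
from h import *
mom(10)"
```

```text
time: 16.35
ee_pos: [0.5432, 0.0201, 0.1724]
tcp_rot: [179.9, -0.1, 67.5]
wrist_force: [-0.6, 0.2, -1.1]
opening: 0.0287
time: 16.55
ee_pos: [0.5432, 0.02, 0.1724]
tcp_rot: [179.9, -0.0, 67.5]
wrist_force: [-0.4, 1.4, -3.5]
opening: 0.0286
t 17.05 yaw [ 1.7995e+02 -5.0000e-02  6.7420e+01] pos [0.5432 0.02   0.1724] q6 24.68 op 0.0288
Mz [0.142 0.192 0.043 0.125 0.093 0.162 0.083 0.121 0.149 0.078] mean 0.119 M [ 0.198 -0.046  0.119] F [ 0.   0.5 -2.2]
```

```bash
python3 -m pendant '[[0.001,0,0.001,0,0,0.03,1],[0.001,0,0.001,0,0,0.03,1]]';  python3 -m pendant '[[0.0,0,0,0,0,0,1],[0,0,0,0,0,0,1]]';  python3 -c "
from h import *
mom(10)
shot('scene','c3',(208,130,244,194),9)"
```

```text
time: 17.25
ee_pos: [0.5434, 0.0201, 0.1723]
tcp_rot: [179.9, -0.0, 56.4]
wrist_force: [-0.4, -0.2, 0.3]
opening: 0.0286
time: 17.45
ee_pos: [0.5434, 0.0201, 0.1724]
tcp_rot: [179.9, -0.0, 56.5]
wrist_force: [0.3, 0.3, -1.7]
opening: 0.0288
t 17.95 yaw [ 1.7991e+02 -2.0000e-02  5.6340e+01] pos [0.5434 0.0201 0.1724] q6 35.79 op 0.0289
Mz [0.148 0.165 0.113 0.14  0.134 0.201 0.14  0.16  0.184 0.198] mean 0.158 M [ 0.139 -0.006  0.158] F [-0.2  0.5 -1.8]
```

```bash
python3 -m pendant '[[0,0,0.001,0,0,0.035,1]]';  python3 -m pendant '[[0.0,0,0,0,0,0,1],[0,0,0,0,0,0,1]]';  python3 -c "
from h import *
mom(14)"
```

```text
time: 18.1
ee_pos: [0.5434, 0.0201, 0.1723]
tcp_rot: [179.9, -0.0, 50.0]
wrist_force: [0.1, 0.9, 0.2]
opening: 0.029
time: 18.3
ee_pos: [0.5434, 0.0201, 0.1723]
tcp_rot: [179.9, -0.0, 50.1]
wrist_force: [-0.2, 0.4, -1.6]
opening: 0.0291
t 19.0 yaw [ 1.799e+02 -4.000e-02  4.993e+01] pos [0.5434 0.0201 0.1723] q6 42.21 op 0.029
Mz [0.116 0.126 0.114 0.19  0.189 0.127 0.142 0.184 0.187 0.11  0.157 0.154
 0.139 0.159] mean 0.15 M [0.155 0.006 0.15 ] F [-0.   0.5 -1.9]
```

```bash
python3 -m pendant '[[0,0,0.001,0,0,0.035,1]]';  python3 -m pendant '[[0.0,0,0,0,0,0,1],[0,0,0,0,0,0,1]]';  python3 -c "
from h import *
mom(14)"
```

```text
time: 19.1
ee_pos: [0.5435, 0.0201, 0.1723]
tcp_rot: [179.9, -0.1, 43.6]
wrist_force: [-0.8, -0.6, 0.3]
opening: 0.0288
time: 19.3
ee_pos: [0.5435, 0.0201, 0.1723]
tcp_rot: [179.9, -0.1, 43.7]
wrist_force: [-1.0, 0.8, -2.1]
opening: 0.0285
t 20.0 yaw [ 1.7988e+02 -7.0000e-02  4.3520e+01] pos [0.5435 0.0201 0.1723] q6 48.62 op 0.0286
Mz [0.129 0.119 0.181 0.17  0.128 0.183 0.17  0.162 0.136 0.112 0.165 0.16
 0.175 0.199] mean 0.156 M [0.183 0.007 0.156] F [ 0.1  0.5 -1.5]
```

```bash
python3 -m pendant '[[0,0,0,0,0,-0.035,1]]';  python3 -m pendant '[[0.0,0,0,0,0,0,1],[0,0,0,0,0,0,1]]';  python3 -c "
from h import *
mom(14)
crop('c3_full','c4',(180,100,280,200),6)"
```

```text
time: 20.1
ee_pos: [0.5434, 0.0201, 0.1722]
tcp_rot: [179.9, -0.0, 49.9]
wrist_force: [-0.0, 0.7, -1.5]
opening: 0.0285
time: 20.3
ee_pos: [0.5435, 0.0201, 0.1722]
tcp_rot: [179.9, -0.1, 49.8]
wrist_force: [0.9, 0.3, -1.3]
opening: 0.0288
t 21.0 yaw [ 1.7989e+02 -5.0000e-02  4.9950e+01] pos [0.5435 0.0201 0.1722] q6 42.19 op 0.0286
Mz [-0.002  0.041 -0.001  0.007  0.036  0.011  0.046 -0.054  0.044  0.028
 -0.032 -0.02   0.036  0.022] mean 0.012 M [ 0.213 -0.029  0.012] F [-0.   0.8 -1.9]
```

View pics/c4.png

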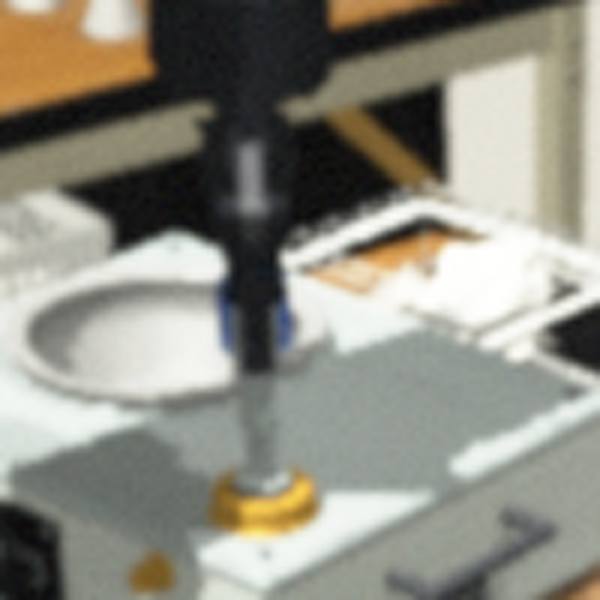

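```bash
python3 -m pendant '[[0,0,0,0,0,0.035,1],[0,0,0.001,0,0,0.035,1]]';  python3 -m pendant '[[0.0,0,0,0,0,0,1],[0,0,0,0,0,0,1]]';  python3 -c "
from h import *
mom(14)"
```

```text
time: 21.2
ee_pos: [0.5436, 0.0201, 0.1721]
tcp_rot: [179.9, -0.1, 37.1]
wrist_force: [-0.6, 0.3, 0.2]
opening: 0.0289
time: 21.4
ee_pos: [0.5436, 0.0201, 0.1722]
tcp_rot: [179.9, -0.1, 37.2]
wrist_force: [0.0, 0.1, -2.7]
opening: 0.0287
t 22.1 yaw [ 1.7988e+02 -1.0000e-01  3.7010e+01] pos [0.5436 0.0201 0.1722] q6 55.13 op 0.0288
Mz [0.157 0.196 0.179 0.186 0.151 0.096 0.215 0.209 0.189 0.197 0.186 0.189
 0.234 0.17 ] mean 0.182 M [ 0.167 -0.023  0.182] F [-0.1  0.7 -1.8]
```

```bash
python3 -m pendant '[[0,0,0.001,0,0,0.035,1]]';  python3 -m pendant '[[0.0,0,0,0,0,0,1],[0,0,0,0,0,0,1]]';  python3 -c "
from h import *
mom(14)"
```

```text
time: 22.2
ee_pos: [0.5437, 0.0201, 0.1721]
tcp_rot: [179.9, -0.1, 30.7]
wrist_force: [-0.4, 0.3, 0.3]
opening: 0.0291
time: 22.4
ee_pos: [0.5437, 0.0201, 0.1722]
tcp_rot: [179.9, -0.1, 30.7]
wrist_force: [0.6, -0.1, -1.9]
opening: 0.0288
t 23.1 yaw [ 1.7987e+02 -1.3000e-01  3.0600e+01] pos [0.5437 0.0201 0.1721] q6 61.55 op 0.0289
Mz [0.185 0.171 0.262 0.201 0.208 0.202 0.167 0.215 0.192 0.208 0.254 0.216
 0.215 0.19 ] mean 0.206 M [ 0.15  -0.024  0.206] F [ 0.   0.5 -1.7]
```

```bash
python3 -m pendant '[[0,0,0.001,0,0,0.035,1]]';  python3 -m pendant '[[0.0,0,0,0,0,0,1],[0,0,0,0,0,0,1]]';  python3 -c "
from h import *
mom(16)"
```

```text
time: 23.2
ee_pos: [0.5438, 0.0201, 0.1721]
tcp_rot: [179.9, -0.2, 24.3]
wrist_force: [0.3, 1.2, 0.6]
opening: 0.0286
time: 23.4
ee_pos: [0.5438, 0.0201, 0.1721]
tcp_rot: [179.9, -0.2, 24.3]
wrist_force: [-0.3, 0.7, -1.9]
opening: 0.0287
t 24.2 yaw [ 1.7987e+02 -1.6000e-01  2.4190e+01] pos [0.5438 0.0201 0.1722] q6 67.96 op 0.0286
Mz [0.287 0.207 0.194 0.222 0.242 0.306 0.303 0.273 0.234 0.262 0.234 0.274
 0.268 0.204 0.223 0.246] mean 0.249 M [ 0.155 -0.028  0.249] F [-0.   0.4 -1.6]
```

```bash
python3 -m pendant '[[0,0,0,0,0,-0.036,1]]';  python3 -m pendant '[[0.0,0,0,0,0,0,1],[0,0,0,0,0,0,1]]';  python3 -c "
from h import *
mom(10)"
```

```text
time: 24.3
ee_pos: [0.5437, 0.0201, 0.1721]
tcp_rot: [179.9, -0.1, 30.7]
wrist_force: [-0.8, 1.0, -1.7]
opening: 0.0289
time: 24.5
ee_pos: [0.5437, 0.0201, 0.1721]
tcp_rot: [179.9, -0.1, 30.6]
wrist_force: [-0.0, 0.8, -2.5]
opening: 0.0292
t 25.0 yaw [ 1.7987e+02 -1.4000e-01  3.0770e+01] pos [0.5437 0.0201 0.1721] q6 61.37 op 0.0287
Mz [ 0.052 -0.028 -0.026  0.058  0.068  0.042  0.049  0.048  0.083  0.023] mean 0.037 M [ 0.19  -0.006  0.037] F [-0.1  0.8 -1.5]
```

```bash
python3 -m pendant '[[0,0,0,0,0,-0.016,1],[0,0,0,0,0,0,1]]';  python3 -c "
from h import *
mom(12)"; python3 -m pendant '[[0,0,0,0,0,0.016,1],[0,0,0,0,0,0,1]]';  python3 -c "
from h import *
mom(12)"; 
```

```text
time: 25.2
ee_pos: [0.5436, 0.02, 0.172]
tcp_rot: [179.9, -0.1, 33.7]
wrist_force: [0.4, 0.3, -2.2]
opening: 0.0292
t 25.8 yaw [ 1.7986e+02 -1.1000e-01  3.3650e+01] pos [0.5437 0.0201 0.172 ] q6 58.49 op 0.0289
Mz [-0.003  0.01  -0.037 -0.019 -0.004 -0.018 -0.008  0.005 -0.014  0.098
 -0.003  0.027] mean 0.003 M [ 0.045 -0.04   0.003] F [ 0.3  0.1 -2.5]
time: 26.0
ee_pos: [0.5437, 0.0202, 0.172]
tcp_rot: [179.9, -0.1, 30.7]
wrist_force: [0.1, -0.0, -2.6]
opening: 0.0285
t 26.6 yaw [ 1.7988e+02 -1.3000e-01  3.0760e+01] pos [0.5437 0.0201 0.172 ] q6 61.39 op 0.0288
Mz [-0.026 -0.001 -0.01   0.064  0.029 -0.023  0.063  0.089  0.009  0.032
  0.045 -0.018] mean 0.021 M [ 0.135 -0.049  0.021] F [ 0.2  0.4 -2.4]
```

```bash
python3 -m pendant '[[0,0,0,0,0,0.018,1],[0,0,0,0,0,0,1]]';  python3 -c "
from h import *
mom(12)"; python3 -m pendant '[[0,0,0,0,0,0.018,1],[0,0,0,0,0,0,1],[0,0,0,0,0,0,1]]';  python3 -c "
from h import *
mom(12)"; 
```

```text
time: 26.8
ee_pos: [0.5437, 0.0201, 0.1721]
tcp_rot: [179.9, -0.1, 27.5]
wrist_force: [0.2, -0.0, -3.3]
opening: 0.0287
t 27.4 yaw [ 1.7988e+02 -1.4000e-01  2.7510e+01] pos [0.5437 0.0201 0.172 ] q6 64.63 op 0.029
Mz [0.17  0.21  0.121 0.188 0.217 0.189 0.2   0.198 0.174 0.181 0.211 0.205] mean 0.188 M [ 0.086 -0.038  0.188] F [ 0.1  0.1 -2.3]
time: 27.7
ee_pos: [0.5438, 0.0201, 0.1721]
tcp_rot: [179.9, -0.2, 24.3]
wrist_force: [-0.4, 0.6, -2.3]
opening: 0.0285
t 28.3 yaw [ 1.7988e+02 -1.4000e-01  2.4240e+01] pos [0.5437 0.0201 0.172 ] q6 67.91 op 0.0284
Mz [0.294 0.26  0.311 0.307 0.361 0.336 0.387 0.336 0.334 0.339 0.314 0.282] mean 0.322 M [ 0.047 -0.028  0.322] F [ 0.2  0.2 -2.4]
```

```bash
python3 -m pendant '[[0,0,0,0,0,-0.036,1],[0,0,0,0,0,-0.036,1],[0,0,0,0,0,0,1]]';  python3 -c "
from h import *
mom(6)"
```

```text
time: 28.6
ee_pos: [0.5436, 0.0201, 0.1719]
tcp_rot: [179.9, -0.1, 37.5]
wrist_force: [0.4, -1.0, -2.1]
opening: 0.0286
t 28.9 yaw [ 1.7986e+02 -1.1000e-01  3.7360e+01] pos [0.5436 0.0201 0.172 ] q6 54.78 op 0.0286
Mz [ 0.025 -0.089 -0.023  0.038 -0.015  0.018] mean -0.008 M [ 0.019  0.    -0.008] F [ 0.3 -0.  -2.7]
```

Free in the play. Lift straight out.

```bash
python3 -m pendant '[[0,0,-0.01,0,0,0,1],[0,0,-0.02,0,0,0,1],[0,0,-0.03,0,0,0,1],[0,0,-0.04,0,0,0,1],[0,0,-0.05,0,0,0,1],[0,0,-0.04,0,0,0,1],[0,0,0,0,0,0,1]]';  python3 -c "
from h import *
plan([.476,-.1928,.215],11.7)
shot('scene','d1',(180,90,300,200),6)"
```

```text
time: 29.6
ee_pos: [0.5438, 0.0201, 0.2252]
tcp_rot: [179.8, -0.2, 37.2]
wrist_force: [-0.3, -0.0, -2.7]
opening: 0.0287
t 29.6 pos [0.5438 0.0201 0.2252] rot [179.79  -0.21  37.22] F [-0.3 -0.  -2.7] M [-0.028  0.011  0.005] op 0.0287 q6 54.9
shift units [-0.7313  0.514   0.0399]
turn units [ 0.0009 -0.0014  0.1418]
```

View pics/d1.png

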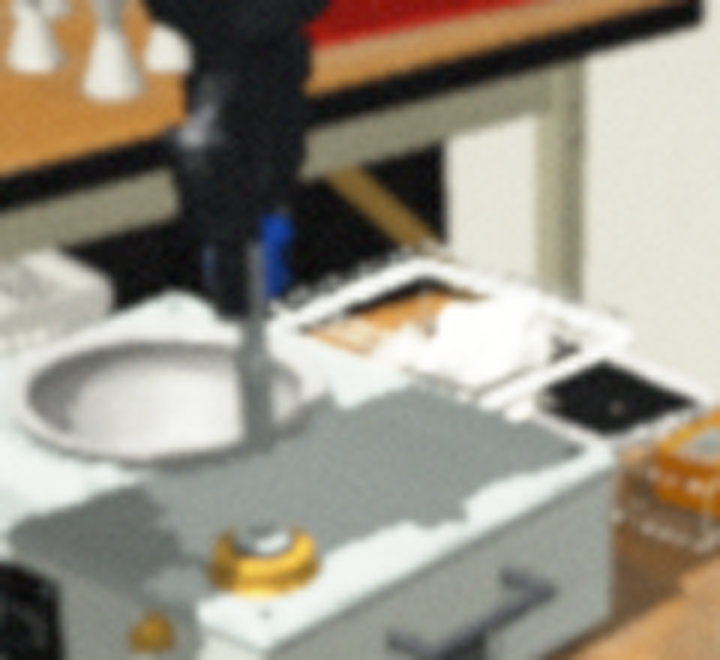

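```bash
python3 -m pendant '[[-0.06,0.04,0,0,0,0,1],[-0.13,0.09,0,0,0,0,1],[-0.13,0.09,0,0,0,0,1],[-0.13,0.09,0,0,0,0,1],[-0.13,0.09,0,0,0,0,1],[-0.1,0.07,0,0,0,0,1],[-0.04,0.03,0,0,0,0,1]]'; python3 -m pendant '[[0,0,0,0,0,0.045,1],[0,0,0,0,0,0.045,1],[0,0,0,0,0,0.045,1]]';  python3 -c "
from h import *
plan([.477,-.193,.17],11.7)"
```

```text
time: 30.35
ee_pos: [0.4738, -0.1933, 0.221]
tcp_rot: [180.0, -0.1, 37.5]
wrist_force: [1.8, 0.4, -1.3]
opening: 0.0289
time: 30.65
ee_pos: [0.473, -0.1948, 0.2198]
tcp_rot: [-179.9, -0.0, 12.3]
wrist_force: [-0.5, -0.4, -2.4]
opening: 0.0288
t 30.65 pos [ 0.473  -0.1948  0.2198] rot [-1.7993e+02 -1.0000e-02  1.2320e+01] F [-0.5 -0.4 -2.4] M [0.036 0.041 0.047] op 0.0288 q6 55.3
shift units [ 0.017  -0.0035  0.1993]
turn units [-0.0004 -0.      0.0035]
```

```bash
python3 -m pendant '[[0.017,-0.004,0.1,0,0,0.003,1],[0.004,-0.001,0.1,0,0,0,1],[0,0,0.1,0,0,0,1],[0,0,0.04,0,0,0,1],[0,0,0.01,0,0,0,1]]';  python3 -c "
from h import *
plan([.477,-.193,.12],11.7)
shot('scene','e1',(215,170,295,280),6)"
```

```text
time: 31.15
ee_pos: [0.4793, -0.1904, 0.1293]
tcp_rot: [-179.9, -0.1, 11.5]
wrist_force: [-0.1, 0.1, -2.3]
opening: 0.0288
t 31.15 pos [ 0.4793 -0.1904  0.1293] rot [-1.799e+02 -7.000e-02  1.151e+01] F [-0.1  0.1 -2.3] M [ 0.036 -0.024 -0.041] op 0.0288 q6 56.8
shift units [-0.011   0.0085  0.0374]
turn units [-0.0006 -0.0004 -0.0011]
```

View pics/e1.png

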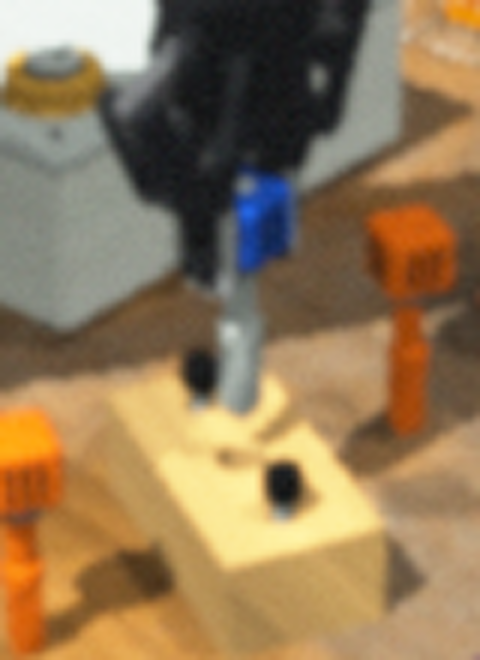

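```bash
python3 -c "
from h import *
crop('e1_full','e2',(240,225,275,255),20)
print(((proj('scene',[.477,-.193,.045])-[240,225]+.5)*20-.5).round(0), unproj('scene',[254.6,245.4],.045))"
```

```text
[304. 430.] [ 0.47848278 -0.19073849  0.045     ]
```

View pics/e2.png

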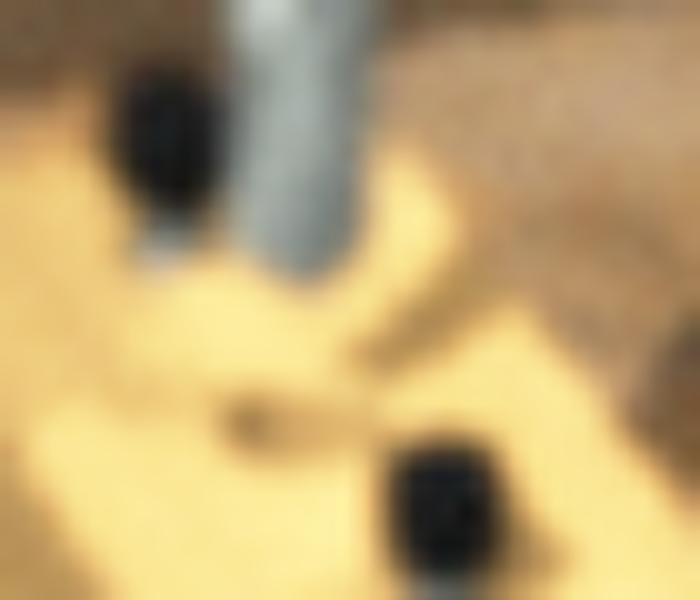

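```bash
python3 -m pendant '[[-0.01,0.007,0.01,0,0,0,1],[-0.001,0.002,0.008,0,0,0,1]]';  python3 -c "
from h import *
plan([.4775,-.1927,.112],11.7)"
```

```text
time: 31.4
ee_pos: [0.4777, -0.1934, 0.1267]
tcp_rot: [-180.0, -0.2, 11.5]
wrist_force: [0.6, -0.3, -2.6]
opening: 0.029
t 31.4 pos [ 0.4777 -0.1934  0.1267] rot [-179.97   -0.18   11.53] F [ 0.6 -0.3 -2.6] M [-0.047 -0.016  0.014] op 0.029 q6 56.4
shift units [-0.0005 -0.003   0.0588]
turn units [-0.0002 -0.001  -0.0009]
```

```bash
python3 -m pendant '[[0,-0.002,0.02,0,0,0,1],[0,-0.001,0.02,0,0,0,1],[0,0,0.015,0,0,0,1]]';  python3 -c "
from h import *
plan([.4775,-.1927,.107],11.7)"
```

```text
time: 31.7
ee_pos: [0.4786, -0.1933, 0.114]
tcp_rot: [179.9, -0.3, 11.5]
wrist_force: [0.0, 1.4, -2.2]
opening: 0.029
t 31.7 pos [ 0.4786 -0.1933  0.114 ] rot [179.92  -0.34  11.5 ] F [ 0.   1.4 -2.2] M [0.035 0.063 0.069] op 0.029 q6 56.4
shift units [-0.0039 -0.0032  0.028 ]
turn units [ 0.0004 -0.0019 -0.0011]
```

```bash
python3 -m pendant '[[-0.004,-0.003,0.01,0,-0.002,0,1],[-0.001,0,0.01,0,0,0,1]]';  python3 -m pendant '[[0,0,0.01,0,0,0,1],[0,0,0.01,0,0,0,1]]'; python3 -c "
from h import *
plan([.4775,-.1927,.100],11.7)"
```

```text
time: 31.9
ee_pos: [0.477, -0.1927, 0.1084]
tcp_rot: [179.9, 0.1, 11.5]
wrist_force: [-0.1, 0.3, -1.5]
opening: 0.0287
time: 32.1
ee_pos: [0.477, -0.1927, 0.1029]
tcp_rot: [179.9, 0.1, 11.5]
wrist_force: [-0.4, 0.4, -2.7]
opening: 0.0287
t 32.1 pos [ 0.477  -0.1927  0.1029] rot [1.7993e+02 6.0000e-02 1.1510e+01] F [-0.4  0.4 -2.7] M [ 0.043  0.016 -0.005] op 0.0287 q6 56.5
shift units [0.002  0.0005 0.0117]
turn units [ 0.0004  0.0004 -0.0011]
```

```bash
python3 -m pendant '[[0,0,0.02,0,0,0,1],[0,0,0.02,0,0,0,1],[0,0,0.02,0,0,0,1]]';  python3 -m pendant '[[0,0,0.014,0,0,0,1],[0,0,0.01,0,0,0,1]]'; python3 -c "
from h import *
plan([.4772,-.1927,.0785],11.7)"
```

```text
time: 32.4
ee_pos: [0.4772, -0.1928, 0.087]
tcp_rot: [179.9, 0.0, 11.5]
wrist_force: [-0.8, 0.3, -1.9]
opening: 0.0284
time: 32.6
ee_pos: [0.4769, -0.1927, 0.0798]
tcp_rot: [179.9, 0.1, 11.5]
wrist_force: [0.1, -0.8, -2.2]
opening: 0.0288
t 32.6 pos [ 0.4769 -0.1927  0.0798] rot [1.7994e+02 8.0000e-02 1.1510e+01] F [ 0.1 -0.8 -2.2] M [ 0.005  0.011 -0.024] op 0.0288 q6 56.5
shift units [0.0013 0.0004 0.0052]
turn units [ 0.0003  0.0004 -0.0011]
```

```bash
python3 -m pendant '[[0,0,0.006,0,0,0,1],[0,0,0.006,0,0,0,1]]'; python3 -c "
from h import *
plan([.4772,-.1927,.0785],11.7)"
```

```text
time: 32.8
ee_pos: [0.4769, -0.1928, 0.0772]
tcp_rot: [179.9, 0.1, 11.5]
wrist_force: [-5.6, 0.8, 16.3]
opening: 0.0292
t 32.8 pos [ 0.4769 -0.1928  0.0772] rot [1.7992e+02 6.0000e-02 1.1500e+01] F [-5.6  0.8 16.3] M [0.351 1.384 0.03 ] op 0.0292 q6 56.5
shift units [ 0.0012 -0.0001 -0.005 ]
turn units [ 0.0005  0.0003 -0.0011]
```

```bash
python3 -m pendant '[[0,0,-0.003,0,0,0,1],[0,0,0,0,0,0,0.5],[0,0,0,0,0,0,0.3],[0,0,0,0,0,0,0],[0,0,0,0,0,0,0],[0,0,0,0,0,0,0],[0,0,0,0,0,0,0]]'; python3 -c "
from h import *
plan([.4772,-.1927,.0785],11.7)
shot('scene','f1',(215,170,295,280),6)"
```

```text
time: 33.5
ee_pos: [0.4779, -0.1932, 0.0794]
tcp_rot: [179.8, -0.1, 11.5]
wrist_force: [-0.1, -0.1, -0.3]
opening: 0.0854
t 33.5 pos [ 0.4779 -0.1932  0.0794] rot [ 1.7982e+02 -9.0000e-02  1.1500e+01] F [-0.1 -0.1 -0.3] M [0.046 0.029 0.006] op 0.0854 q6 56.5
shift units [-0.0023 -0.0023  0.0036]
turn units [ 0.001  -0.0005 -0.0011]
```

View pics/f1.png

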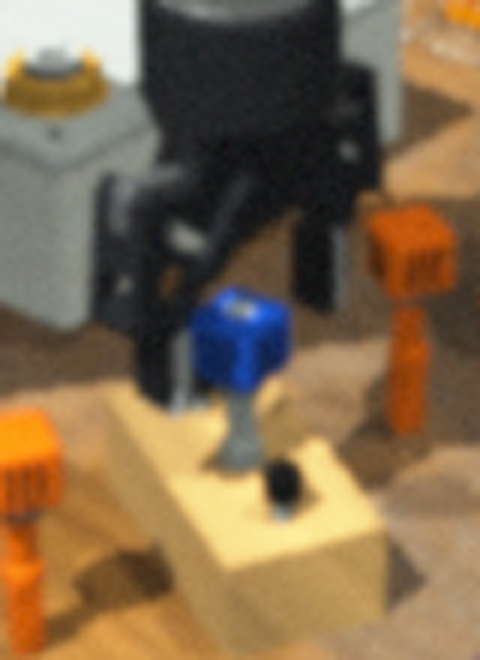

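Key stands free between the open fingers. Retreat up.

```bash
python3 -m pendant '[[0,0,-0.04,0,0,0,0],[0,0,-0.08,0,0,0,0],[0,0,-0.14,0,0,0,0],[0,0,-0.16,0,0,0,0],[0,0,-0.14,0,0,0,0],[0,0,-0.08,0,0,0,0]]'; python3 -m pendant '[[0,0.15,0,0,0,0,0],[0,0.18,0,0,0,0,0],[0,0.18,0,0,0,0,0],[0,0.1,0,0,0,0,0],[0,0,0,0,0,0,0]]'; python3 -c "
from h import *
plan([.4772,-.1927,.0785],11.7)
shot('scene','g1',(190,160,320,290),5)
shot('top','g2',(190,180,310,290),6)"
```

```text
time: 34.15
ee_pos: [0.4755, -0.1919, 0.245]
tcp_rot: [180.0, 0.2, 11.5]
wrist_force: [0.6, -0.9, 0.0]
opening: 0.0854
time: 34.65
ee_pos: [0.5083, -0.3464, 0.2552]
tcp_rot: [179.6, -0.4, 11.7]
wrist_force: [0.9, -0.3, -0.5]
opening: 0.0855
t 34.65 pos [ 0.5083 -0.3464  0.2552] rot [179.55  -0.4   11.7 ] F [ 0.9 -0.3 -0.5] M [ 0.051 -0.018  0.029] op 0.0855 q6 44.0
shift units [-0.0022 -0.6328  0.7018]
turn units [ 0.0025 -0.0022 -0.    ]
```

View pics/g1.png

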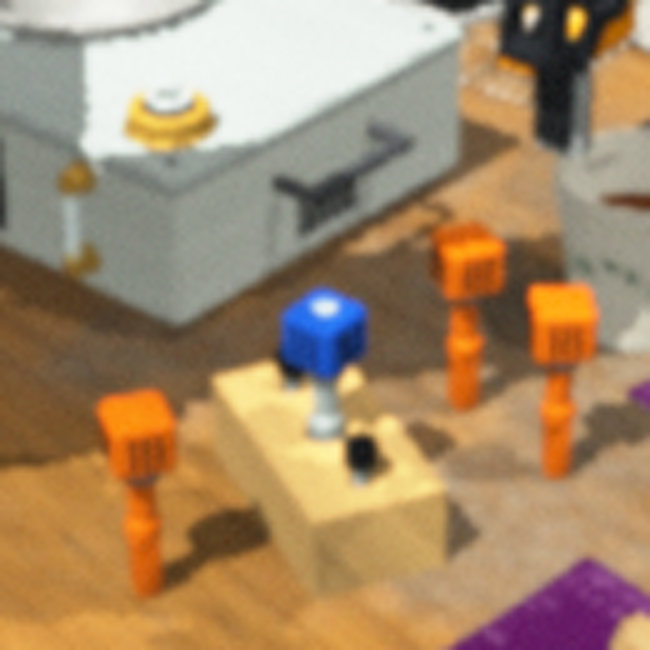

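View pics/g2.png

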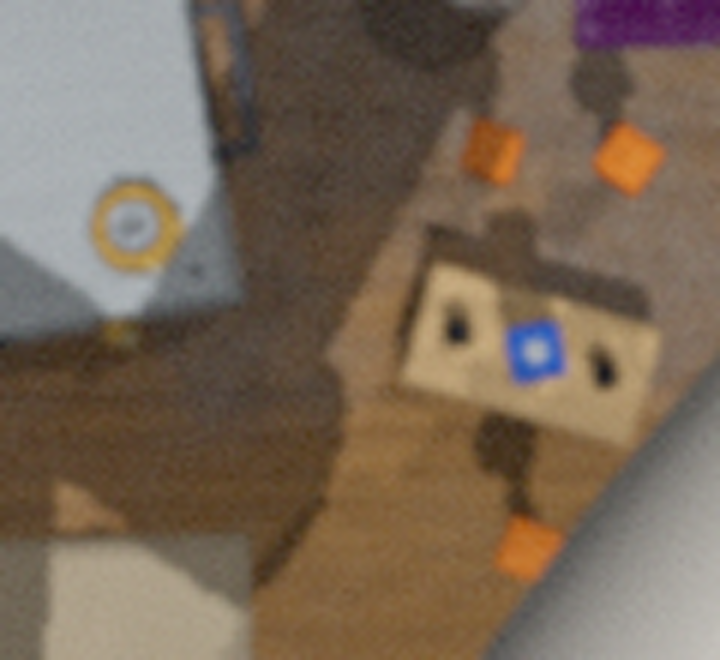

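```bash
python3 -c "
from h import *
o=bot.get_obs(); print(o['qd'].round(2))
def bl(p):
    im=cv2.imread(p).astype(int); b,g,r=im[...,0],im[...,1],im[...,2]
    m=((b>r+60)&(b>g+40)).astype(np.uint8); n,l,st,c=cv2.connectedComponentsWithStats(m)
    i=1+np.argmax(st[1:,4]); return st[i],c[i]
for a in('topavg','g2_full','sceneavg','g1_full'): print(a,bl(f'pics/{a}.png'))
crop('g2_full','g3',(256,218,304,260),14)
crop('g1_full','g4',(228,212,284,280),9)
"
```

```text
[ 1.42 -1.51 -1.27  0.03  0.2   0.21]
topavg (array([274, 234,   9,   9,  59], dtype=int32), array([278.10169492, 237.86440678]))
g2_full (array([275, 234,   9,   9,  57], dtype=int32), array([278.73684211, 238.01754386]))
sceneavg (array([247, 218,  16,  17, 205], dtype=int32), array([254.        , 225.83414634]))
g1_full (array([246, 218,  17,  18, 219], dtype=int32), array([253.90410959, 226.11872146]))
```

View pics/g3.png

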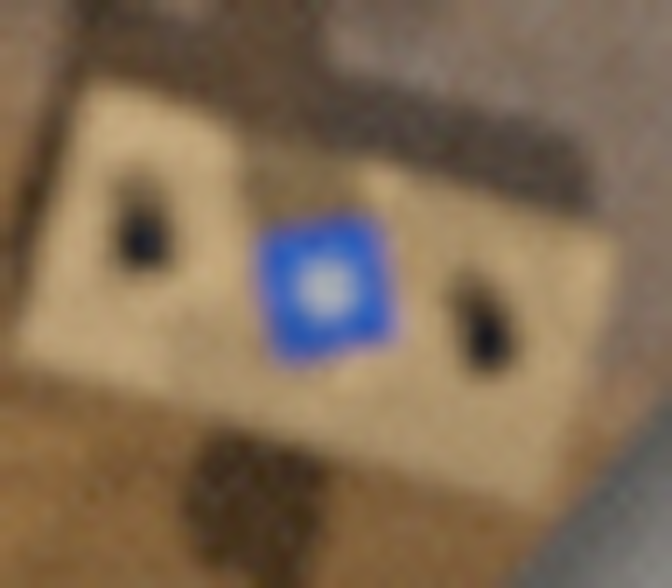

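View pics/g4.png

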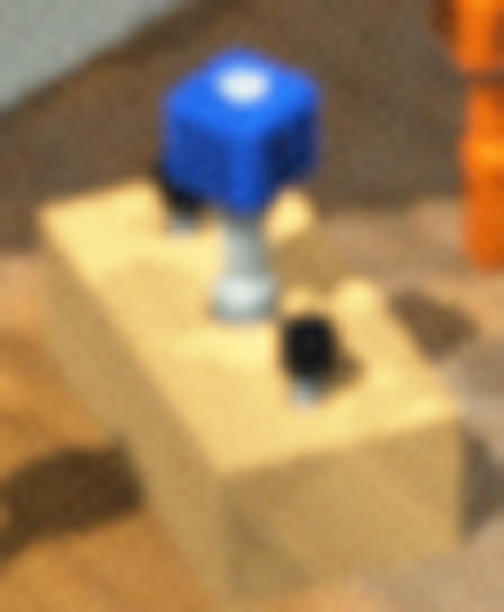

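```bash
python3 -m pendant '[[0,0,0,0,0,0,0],[0,0,0,0,0,0,0],[0,0,0,0,0,0,0]]'; python3 -c "
from h import *
shot('top','z1'); shot('scene','z2')
im0=cv2.imread('pics/top0.png').astype(int); im1=cv2.imread('pics/z1_full.png').astype(int)
print(bot.get_obs()['wrist_force'].round(1)); print(bot.job_done())"
```

```text
time: 35.05
ee_pos: [0.508, -0.3413, 0.2572]
tcp_rot: [179.6, -0.5, 11.9]
wrist_force: [0.1, 0.6, 0.8]
opening: 0.0855
[-0.2  0.2  0.1]
the job is handed in; nothing more can be done
None
```

View pics/z2.png

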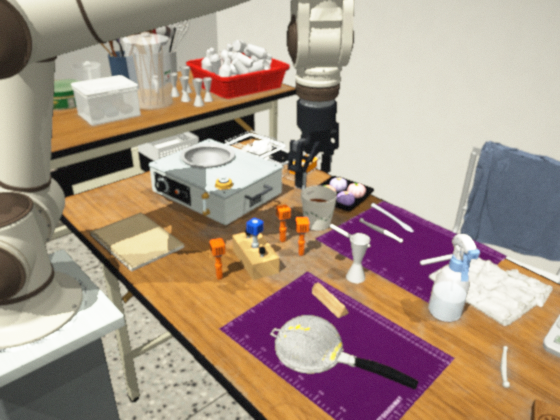

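I put the blue key in the plug's socket and turned it clockwise about 2.8 rad. I then stood the key back in its hole and handed the job in at about 35 s; no verdict was reported.

- **Plug snug:** At the final angle the moment at rest was 0.249 Nm, against about 0.01 Nm with the key slack in the socket. Allowing 0.05 to 0.09 Nm for leftover drag, I put the taper's push back at about 0.15 to 0.19 Nm.
- **Weak point of that estimate:** The drag left at rest before the taper bit read about 0.09 Nm, more than the 0.05 Nm stated. The early rise was also uneven (0.158, 0.150, 0.156 Nm) before it settled near 0.4 Nm a rad.
- **Plug holding:** I backed the key off to see whether the plug held. When I returned to the same angle the moment read higher, 0.322 Nm. I took that as drag not yet faded after steps of less than 0.1 rad, with the plug at most a degree or two back from where I left it.
- **Key back in the block:** It touched the hole's floor at the same height it was picked up from, with about 16 N upward at the wrist. The last pictures show it upright, with its grip within about 2 mm of the block's centre.
- **Everything else:** The last scene picture shows the mug, jigger, sieve, wooden stick and orange look-alikes apparently where they were; I judged this by eye only. The arm was clear and the wrist force was near zero.

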